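Weigh the drawn-up syringes in a tared kidney dish on an enclosed balance

ROBOT

A 6-joint arm with a two-finger parallel gripper is mounted at the origin on a cart in front of the work surface, level with it; the furniture and walls round the work are solid. World frame = base frame: x ahead of the robot, y to its left, z up, the work surface at z = 0. Lengths are in m, angles in degrees, forces in N, time in s.
With the tool pointing down it reaches from about 0.3 to 0.75 m from the base axis. Payload 8.5 kg.
Tool frame: the origin (TCP) lies at the very end of the fingers, on their centre line; the grasp point (between the pads) lies env.pinch_z behind it (env.pinch_z is the distance from the TCP to the grasp point, in m); z points along the fingers, y is the line along which they close (so a half turn about z gives the same grasp; the last joint's range is limited). The gripper opens to 85 mm and grips with 20 to 120 N. Pads are 22 mm wide; open, the fingers measure 114 mm over their backs; the gripper's body (76 mm by 85 mm) begins 54 mm behind the grasp point. The pads swing forward as they close: fully open they stand 13 mm farther back than shut.
Start: joints at [-76.163, 21.807, 74.336, -0, 83.858, -12.336], TCP at [0.243, -0.494, 0.231] pointing down, gripper open.
Joint ranges: [-178.18, 178.18], [-50.72, 133.34], [12.68, 142.11], [-81.47, 261.47], [9.98, 163.14], [-165.26, 165.26]. Speed limits (degrees/s): [136.94, 136.94, 180, 180, 180, 180].

INTERFACE

Orientations are given as a 3x3 rotation matrix whose columns are the frame's x, y, z axes.
In Python, from rig import telemetry, get_image, env gives the robot as it stands. The module is installed in compiled form; this text tells all that it offers.
- The arm moves only by the tool apply_moves, never from a script. Its argument "series" is a list of rows, each a list of 7 numbers: the shift along the tool's x, y, z in mm, then the turn, a rotation vector about the tool's x, y, z in degrees, then the opening, from 0 (shut) to 1 (fully open). A call has 1 to 12 rows; each row shifts and turns the commanded pose from where the row before left it, along the tool's axes as they then stand; what a row does not reach is not made up. A row lasts 1/8 s, in which the tool goes at most 62.5 mm and 10.7 degrees, less where a joint would pass 70% of its speed; a pose out of reach is approached as far as the arm can. A call with a gripper value outside its range is refused whole. The fingers move at their own pace and stop on an object; "grip_force" is the grip in N (left out, the last holds). Time passes only in rows, so rows that do not move let the fingers close. It gives the time, the measured TCP pose, the force, the opening and the grip force at its end, in the units of the state.
- telemetry.observe(): the state, without advancing time (a new reading comes with each control period).
- get_image(name): name is "side" or "top"; returns a dict with "frame" (480x640x3 uint8, red, green, blue), "z_map" (480x640 float32, m along the optical axis (not along the pixel's ray), 0 where there is no reading), "vertical_fov" (degrees; the focal length in pixels is half the picture's height over the tangent of half this angle, whatever the lens; pixels are square), "cx", "cy" (the principal point, pixels), "eye" and "attitude" of the camera in the world. Camera axes: x right, y up, looking along -z (the intrinsics and any distortion apply to the point x, -y, -z); pixel columns grow to the right and rows downward; lengths in m; the calibration is good to about 2 mm. A picture is of the moment at which its call begins.
- env.close_job(): hands the job in; it is judged then, once.
The state is a dict: "time_s": time; "q": joint angles; "qvel": joint speeds; "joint_efforts": joint torques, N m; "position": TCP position; "tool_rot": TCP orientation; "ft_force": force on the tool from outside, world axes, zero at the start; "wrist_torque": the same for the moment, N m; "grip_width": finger opening in m; "gripper_force": force on a finger pad.
Only numpy, scipy, OpenCV 4.12 (cv2) and the standard library are available. Lean on these libraries where they do the work, as an engineer would, in place of code of your own. Each camera call takes 0.05 s, during which the arm holds its last target. There are 200 camera calls.

TASK

Weigh the syringes: slide the balance's guard fully back, stand the empty kidney dish upright and centred on the pan with its length across the balance, let go of it and press the round tare key. Then lay every syringe that is on the table in the dish, slide the guard fully shut and press the oblong record key once it is shut. Never press tare while a syringe is in the dish, and leave the thermometer, the tape roll and the specimen cup where they are.

Things in the scene. Friction and masses are not known exactly. Their poses are not given: they have to be found in the camera images.
- balance: white balance fixed to the table, maybe turned a little. Origin: table level, under the middle of its weighing chamber; x to its back, y to its left, z up. Chamber: 4 mm clear walls, inside 212 (x) by 262 (y) mm, wall tops 90 mm high; solid housing behind (x 111 to 305 mm, 90 mm high); key console on the left (y 135 to 197 mm, 50 mm high).
- pan (a point): centre of the top of the steel weighing pan (130 by 200 mm plate, 26 mm above the table) in the middle of the chamber; axes parallel to the balance's.
- guard (a joint): sliding guard: clear flat cover with a grey frame on top of the chamber, 220 by 262 mm; its top is 97 mm above the table. Value in m: 0 = fully shut, grows as it slides back along the balance's +x over the housing, stop at 0.19 = fully open. Its underside is 65 mm above the pan. Slides with about 2 N and stays where it is left.
- guard_grip (a point): middle of the guard's grip, an upright grey plate 12 mm thick (along the balance's x), 60 mm wide (y), its top edge 129 mm above the table; this point is 117 mm above the table. Pinch it across its thickness from above. With the guard fully open it stands 125 mm behind the pan's centre.
- tare (a joint): tare key, the round one: value 0 = up, grows as it is pressed, 0.006 m = fully down; springs back; fully down takes about 4 N.
- tare_top (a point): centre of the top of the round tare key, 28 mm across, 60 mm above the table, on the console nearer the robot.
- record (a joint): record key, the oblong one: value 0 = up, 0.006 m = fully down; springs back; about 4 N.
- record_top (a point): centre of the top of the oblong record key, 20 by 40 mm, 60 mm above the table, in the middle of the console, 65 mm behind the tare key.
- dish: empty steel kidney dish, 96 mm (x) by 217 mm (y) by 35 mm high, upright; origin: centre of its underside. Walls 2 to 4 mm thick lean outwards 18 degrees; floor 5 mm thick. Straight long side at +x (rim at x = +47 mm, y = -75 to +75 mm), curved side at -x. Pinch the rim, best mid straight side with the tool leaning like the wall. Inside 150 mm long at x = 0, 170 mm at x = +20. 160 g.
- syringe_a: Large clear syringe (36 g) lying along its y axis; origin at mid-length, table level. Barrel 21 mm across, axis 14 mm above the origin, from y = -72 to +30 mm; upright flange 37 mm wide, 28 mm high at y = +31; thin plunger rod to a thumb disc at +76. Grasp the barrel about y = -15 mm. Two or three of the four syringes are present; an absent one reads None from the start.
- syringe_b: Smaller clear syringe (24 g) lying along its y axis; origin at mid-length, table level. Barrel 16 mm across, axis 12 mm above the origin, from y = -57 to +30 mm; upright flange 28 mm wide, 23 mm high at y = +31; thin plunger rod to a thumb disc at +61. Grasp the barrel about y = -15 mm. Two or three of the four syringes are present; an absent one reads None from the start.
- syringe_c: Smaller clear syringe (24 g) lying along its y axis; origin at mid-length, table level. Barrel 16 mm across, axis 12 mm above the origin, from y = -57 to +30 mm; upright flange 28 mm wide, 23 mm high at y = +31; thin plunger rod to a thumb disc at +61. Grasp the barrel about y = -15 mm. Two or three of the four syringes are present; an absent one reads None from the start.
- syringe_d: Smaller clear syringe (24 g) lying along its y axis; origin at mid-length, table level. Barrel 16 mm across, axis 12 mm above the origin, from y = -57 to +30 mm; upright flange 28 mm wide, 23 mm high at y = +31; thin plunger rod to a thumb disc at +61. Grasp the barrel about y = -15 mm. Two or three of the four syringes are present; an absent one reads None from the start.
- thermometer: bystander, to be left where it is: digital stick thermometer, 124 mm long, flat on the table; origin at its centre.
- tape: bystander, to be left where it is: white roll of surgical tape, 57 mm across and 25 mm high, flat on the table; origin at its centre.
- cup: bystander, to be left where it is: clear specimen cup with an orange lid, 58 mm across and 66 mm high; origin at the centre of its foot.

How it is judged (in metres and radians):
On the way, in this order (a step that is already met when the one before it is completed fails the run):
1. the guard is slid fully back (at least 175 mm) (value of joint guard above 0.175 m), for 0.2 s.
2. the empty dish stands on the pan, centred, upright and released (x of dish in the frame of pan between -0.02 and 0.02 m and y of dish in the frame of pan between -0.015 and 0.015 m and z of dish in the frame of pan between -0.004 and 0.005 m and angle between dish's own z axis and vertical below 0.1 rad and contact force between the fingers and dish below 0.05 N and linear speed of dish below 0.02 m/s and horizontal distance between each of syringe_a, syringe_b, syringe_c, syringe_d and pan above 0.13 m), for 0.3 s.
3. tare is pressed (at least 4 mm) with the empty dish on the pan (value of joint tare above 0.004 m and x of dish in the frame of pan between -0.02 and 0.02 m and y of dish in the frame of pan between -0.015 and 0.015 m and z of dish in the frame of pan between -0.004 and 0.005 m and angle between dish's own z axis and vertical below 0.1 rad and horizontal distance between each of syringe_a, syringe_b, syringe_c, syringe_d and pan above 0.13 m), for 0.05 s.
4. all syringes present lie in the dish on the pan, clear of the balance, released (x of syringe_a in the frame of dish between -0.055 and 0.055 m and y of syringe_a in the frame of dish between -0.06 and 0.06 m and z of syringe_a in the frame of dish between -0.01 and 0.075 m and contact force between each of syringe_a, syringe_b, syringe_c, syringe_d and balance below 0.02 N and linear speed of each of syringe_a, syringe_b, syringe_c, syringe_d, dish below 0.02 m/s and x of syringe_b in the frame of dish between -0.055 and 0.055 m and y of syringe_b in the frame of dish between -0.06 and 0.06 m and z of syringe_b in the frame of dish between -0.01 and 0.075 m and x of syringe_c in the frame of dish between -0.055 and 0.055 m and y of syringe_c in the frame of dish between -0.06 and 0.06 m and z of syringe_c in the frame of dish between -0.01 and 0.075 m and x of syringe_d in the frame of dish between -0.055 and 0.055 m and y of syringe_d in the frame of dish between -0.06 and 0.06 m and z of syringe_d in the frame of dish between -0.01 and 0.075 m and x of dish in the frame of pan between -0.02 and 0.02 m and y of dish in the frame of pan between -0.015 and 0.015 m and z of dish in the frame of pan between -0.004 and 0.005 m and angle between dish's own z axis and vertical below 0.1 rad and contact force between the fingers and syringe_a below 0.05 N and contact force between the fingers and syringe_b below 0.05 N and contact force between the fingers and syringe_c below 0.05 N and contact force between the fingers and syringe_d below 0.05 N and contact force between the fingers and dish below 0.05 N), for 0.3 s.
5. the guard is fully shut (within 6 mm) (value of joint guard below 0.006 m and x of syringe_a in the frame of dish between -0.055 and 0.055 m and y of syringe_a in the frame of dish between -0.06 and 0.06 m and z of syringe_a in the frame of dish between -0.01 and 0.075 m and contact force between each of syringe_a, syringe_b, syringe_c, syringe_d and balance below 0.02 N and linear speed of each of syringe_a, syringe_b, syringe_c, syringe_d below 0.02 m/s and x of syringe_b in the frame of dish between -0.055 and 0.055 m and y of syringe_b in the frame of dish between -0.06 and 0.06 m and z of syringe_b in the frame of dish between -0.01 and 0.075 m and x of syringe_c in the frame of dish between -0.055 and 0.055 m and y of syringe_c in the frame of dish between -0.06 and 0.06 m and z of syringe_c in the frame of dish between -0.01 and 0.075 m and x of syringe_d in the frame of dish between -0.055 and 0.055 m and y of syringe_d in the frame of dish between -0.06 and 0.06 m and z of syringe_d in the frame of dish between -0.01 and 0.075 m), for 0.2 s.
6. record is pressed (at least 4 mm) with the guard shut (value of joint record above 0.004 m and value of joint guard below 0.006 m), for 0.05 s.
At the end, for the whole second after the job is handed in: Guard shut within 6 mm, keys up; dish upright on the pan, its origin within 20 mm (front-back) and 15 mm (sideways) of the pan's centre; every syringe present at rest in the dish (origin within 55 mm across, 60 mm along, under 75 mm above the dish's origin), touching no part of the balance (all of step 5 and value of joint each of tare, record below 0.002 m and x of dish in the frame of pan between -0.02 and 0.02 m and y of dish in the frame of pan between -0.015 and 0.015 m and z of dish in the frame of pan between -0.004 and 0.005 m and angle between dish's own z axis and vertical below 0.1 rad and linear speed of dish below 0.02 m/s).
It fails at once if tare is pressed while a syringe is in the dish (value of joint tare above 0.003 m and ((x of syringe_a in the frame of dish between -0.055 and 0.055 m and y of syringe_a in the frame of dish between -0.06 and 0.06 m and z of syringe_a in the frame of dish between -0.01 and 0.075 m) or (x of syringe_b in the frame of dish between -0.055 and 0.055 m and y of syringe_b in the frame of dish between -0.06 and 0.06 m and z of syringe_b in the frame of dish between -0.01 and 0.075 m) or (x of syringe_c in the frame of dish between -0.055 and 0.055 m and y of syringe_c in the frame of dish between -0.06 and 0.06 m and z of syringe_c in the frame of dish between -0.01 and 0.075 m) or (x of syringe_d in the frame of dish between -0.055 and 0.055 m and y of syringe_d in the frame of dish between -0.06 and 0.06 m and z of syringe_d in the frame of dish between -0.01 and 0.075 m))).
It fails at once if the thermometer is moved more than 40 mm (distance of thermometer from where it was at the start of the episode above 0.04 m).
It fails at once if the tape is moved more than 40 mm (distance of tape from where it was at the start of the episode above 0.04 m).
It fails at once if the cup is moved more than 40 mm (distance of cup from where it was at the start of the episode above 0.04 m).
Of syringe_a, syringe_b, syringe_c, syringe_d only 2 to 3 are there at a start; the rules pass over those that are not, and their reading is None.
At some moment in a run one of syringe_a, syringe_b, syringe_c, syringe_d may be knocked a few centimetres aside while the robot is not near it.
It also fails if it takes over 200 s, if anything falls off the work surface, if the arm or the gripper's body presses on something with over 40 N, if the wrist force passes 120 N, or if a joint passes its speed limit or range.

## Working session

There is one attempt and no reset: what is moved stays moved. The work goes in short steps, Python scripts to look and compute and a tool call to move; the robot and the scene stay as the last step left them, time stands still between calls to the robot, and variables do not carry over. Pictures are saved under pics/ and viewed, at most 19 in all, crops included, and the job is handed in when it is done.

Besides the shell and the picture viewer there is one more tool, called after "Call:" in YAML: its name, and indented under it one key for each argument. apply_moves: Moves the arm, as the interface text tells. Its arguments: {"type":"object","properties":{"series":{"type":"array"},"grip_force":{"type":"number"}},"required":["series"]}

```bash
mkdir -p pics
cat > h.py <<'E'
import numpy as np, cv2
from rig import telemetry, get_image, env
def img(n,save=None):
    d=get_image(n)
    if save: cv2.imwrite('pics/'+save,cv2.cvtColor(d['frame'],cv2.COLOR_RGB2BGR))
    return d
def foc(d): return 240/np.tan(np.radians(d['vertical_fov'])/2)
def plane(d,uv,z):
    uv=np.atleast_2d(np.array(uv,float)); f=foc(d)
    r=np.c_[(uv[:,0]-d['cx'])/f,-(uv[:,1]-d['cy'])/f,-np.ones(len(uv))]@np.array(d['attitude']).T
    e=np.array(d['eye']); return e+r*((z-e[2])/r[:,2])[:,None]
def cloud(d):
    f=foc(d);v,u=np.mgrid[:480,:640];Z=d['z_map'].astype(float)
    P=np.stack([(u-d['cx'])/f*Z,-(v-d['cy'])/f*Z,-Z],-1)@np.array(d['attitude']).T+np.array(d['eye'])
    P[Z==0]=np.nan; return P
def proj(d,P):
    p=(np.atleast_2d(P)-np.array(d['eye']))@np.array(d['attitude']);f=foc(d)
    return np.c_[d['cx']+f*p[:,0]/-p[:,2],d['cy']-f*p[:,1]/-p[:,2]]
E
python3 - <<'E'
from h import *
for n in('side','top'):
    d=img(n,n+'0.png'); print(n,d.keys(),d['vertical_fov'],d['cx'],d['cy'],np.round(d['eye'],3),np.round(d['attitude'],3).tolist())
s=telemetry.observe(); print(s); print(env.pinch_z)
E
```

```text
side dict_keys(['frame', 'z_map', 'vertical_fov', 'cx', 'cy', 'eye', 'attitude']) 57.96464392545927 326.47245391710226 236.31767456517724 [0.124 0.692 0.676] [[-0.837, 0.335, -0.432], [-0.547, -0.51, 0.664], [0.002, 0.792, 0.61]]
top dict_keys(['frame', 'z_map', 'vertical_fov', 'cx', 'cy', 'eye', 'attitude']) 52.17739435580753 320.6761326989697 240.04494530216508 [0.415 0.051 1.382] [[0.001, 0.995, -0.103], [-1.0, 0.001, 0.003], [0.003, 0.103, 0.995]]
{'time_s': 0.1, 'q': array([-7.61625771e+01,  2.18386385e+01,  7.43786931e+01,  2.88645775e-04,
        8.38557025e+01, -1.23370207e+01]), 'qvel': array([-0.00634268, -0.06418826, -0.03785514, -0.04669125, -0.02873442,
        0.04303764]), 'joint_efforts': array([ 5.25027746e-03, -4.49216223e+01, -2.31657028e+01, -1.04278570e-04,
        3.65873129e-03,  1.10072101e-06]), 'position': array([ 0.24253657, -0.49336279,  0.23076948]), 'tool_rot': array([[ 8.97455491e-01,  4.41104921e-01, -3.00000233e-04],
       [ 4.41104935e-01, -8.97454679e-01,  1.23889045e-03],
       [ 2.77244062e-04, -1.24418062e-03, -9.99999188e-01]]), 'ft_force': array([-0.11210035, -0.03399294,  0.80031502]), 'wrist_torque': array([-0.02198188, -0.01202228,  0.06959645]), 'gripper_force': 0.0, 'grip_width': 0.08517742282300352}
0.0187
```

View pics/top0.png

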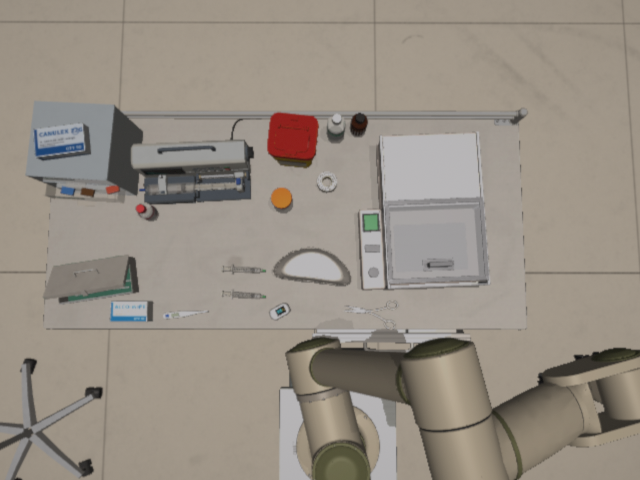

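View pics/side0.png

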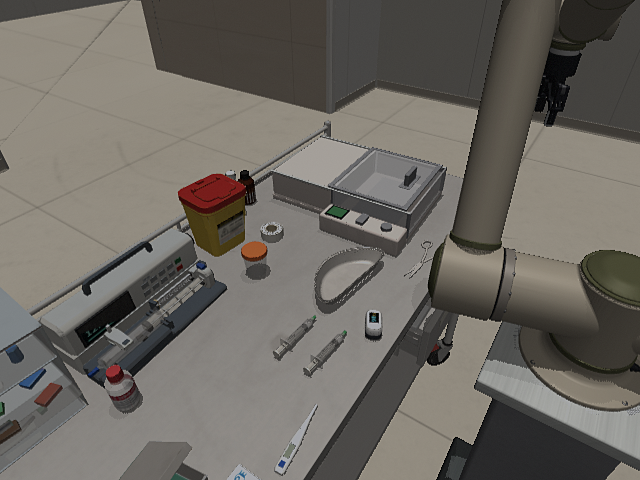

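The top view shows the balance at right: guard grip at (438,264), round key (373,272) and oblong key (372,248). The kidney dish is at (313,268) with its straight side towards the robot, so it may need turning. Two syringes of similar size lie at (244,270) and (244,295), tips to the right. The side view agrees: syringes at (295,338) and (325,352), thermometer at (297,440).

Run:
```python
from h import *
d=img('top'); s=img('side')
for n,im,c,k in(('t',d,(200,240,300,80),0),('s',s,(250,230,150,160),0)):
    x,y,w,h=c; cv2.imwrite(f'pics/crop_{n}.png',cv2.resize(cv2.cvtColor(im['frame'][y:y+h,x:x+w],cv2.COLOR_RGB2BGR),None,fx=2.6 if n=='t' else 3.7,fy=2.6 if n=='t' else 3.7,interpolation=cv2.INTER_CUBIC))
P=cloud(d); Q=cloud(s)
for nm,p,A in(('rec',(372,248),P),('tare',(373,272),P),('grip',(438,264),P),('table',(340,230),P),('dish',(313,268),P),('cup',(282,198),P),('rec s',(362,219),Q),('tare s',(386,227),Q),('grip s',(409,175),Q),('table s',(300,310),Q)):
    print(nm,np.round(A[p[1],p[0]],4))
def zone(A,lo,hi,zl,zh): 
    m=(A[...,0]>lo[0])&(A[...,0]<hi[0])&(A[...,1]>lo[1])&(A[...,1]<hi[1])&(A[...,2]>zl)&(A[...,2]<zh); return m
for nm,A in(('t',P),('s',Q)):
    m=zone(A,(.3,-.55),(.95,0.0),.085,.094); 
    a=A[m][:,:2].astype(np.float32); print(nm,'housing',len(a),cv2.minAreaRect(a))
    m=zone(A,(.3,-.5),(.7,0.0),.105,.14); a=A[m][:,:2].astype(np.float32); print('grip',len(a),cv2.minAreaRect(a), A[m][:,2].max())
    m=zone(A,(.3,-.25),(.7,0.0),.046,.056); a=A[m][:,:2].astype(np.float32); print('console',len(a),cv2.minAreaRect(a))
    m=zone(A,(.3,-.25),(.7,0.0),.057,.066); a=A[m][:,:2].astype(np.float32); print('keys',len(a),cv2.minAreaRect(a) if len(a)>3 else '')
    m=zone(A,(.25,-.1),(.5,0.25),.008,.05); n,l,st,c=cv2.connectedComponentsWithStats(m.astype(np.uint8))
    for i in range(1,n):
        if st[i,4]>15:
            a=A[l==i]; print('obj',st[i],np.round(c[i]),cv2.minAreaRect(a[:,:2].astype(np.float32)),a[:,2].max())
```

```text
rec [ 0.5299 -0.0911  0.0623]
tare [ 0.4654 -0.0937  0.0565]
grip [ 0.4836 -0.2541  0.1216]
table [ 0.5862 -0.0073  0.0027]
dish [0.4785 0.069  0.0028]
cup [0.6661 0.153  0.0652]
rec s [ 0.5253 -0.0837  0.0615]
tare s [ 0.4631 -0.0913  0.0576]
grip s [ 0.4779 -0.2359  0.1272]
table s [ 5.115e-01  1.979e-01 -2.000e-04]
t housing 8270 ((0.6628377437591553, -0.1986018717288971), (0.47873783111572266, 0.3802173137664795), 2.048408269882202)
grip 128 ((0.47094279527664185, -0.2306349128484726), (0.03041866235435009, 0.11665774136781693), 24.38985824584961) 0.13456820060166264
console 1478 ((0.5575032830238342, -0.09174896776676178), (0.27794742584228516, 0.06616995483636856), 1.9471733570098877)
keys 227 ((0.5265926122665405, -0.09431938827037811), (0.21736545860767365, 0.05929061770439148), 3.109344244003296)
obj [273 260  78  26 493] [314. 275.] ((0.4652053713798523, 0.0727037563920021), (0.06940309703350067, 0.21173159778118134), 0.019782600924372673) 0.0409052190912047
obj [360 260  16  30 201] [365. 275.] ((0.46034103631973267, -0.08078736811876297), (0.0808110311627388, 0.0366179905
[... 1008 characters left out ...]
138908624649), 24.87242889404297)
obj [ 315  224   88   80 1305] [372. 253.] ((0.45916229486465454, 0.03828196972608566), (0.081240713596344, 0.2758142352104187), 0.12050193548202515) 0.04999786524015548
obj [365 310  17  29 441] [373. 324.] ((0.3593497574329376, 0.16164211928844452), (0.03159460797905922, 0.056183118373155594), 29.01059341430664) 0.03273801208367644
obj [297 316  19  17 124] [306. 324.] ((0.4720313847064972, 0.2255215346813202), (0.04937107861042023, 0.017086483538150787), 85.67195129394531) 0.017788359763651007
obj [327 331  20  18 139] [337. 339.] ((0.40050533413887024, 0.225290447473526), (0.05034731328487396, 0.01517676841467619), 85.27034759521484) 0.018425722744032424
```

View pics/crop_t.png

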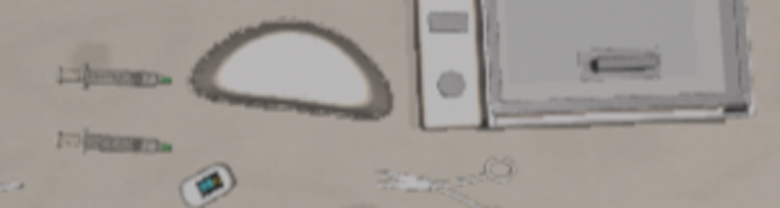

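View pics/crop_s.png

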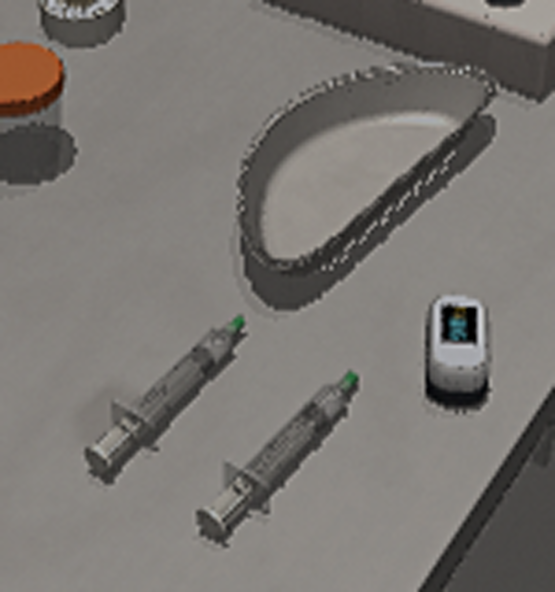

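The crops show two small syringes of equal size with green tips towards -y. The dish is upright with its straight side facing the robot, so it can go on the pan as it lies. Next I measure the keys, yaw, dish rim and syringe axes.

```bash
cat > m.py <<'E'
from h import *
def balance(d):
    g=cv2.cvtColor(d['frame'],cv2.COLOR_RGB2GRAY); A=cloud(d); out=[]
    for guess in((.4654,-.0937,.06),(.53,-.0911,.06)):
        u,v=proj(d,guess)[0].round().astype(int); w=g[v-14:v+15,u-14:u+15]
        t=(int(g[v,u])+int(np.percentile(w,80)))/2
        n,l,st,c=cv2.connectedComponentsWithStats((w<t).astype(np.uint8)); i=l[14,14]
        out.append(plane(d,c[i]+[u-14,v-14],.06)[0][:2])
        print('key',st[i,4],np.round(out[-1],4))
    e=out[1]-out[0]; print('yaw keys',np.degrees(np.arctan2(e[1],e[0])),np.linalg.norm(e))
    m=(A[...,2]>.084)&(A[...,2]<.096)&(A[...,0]>.68)&(A[...,0]<.9)&(A[...,1]<-.1)&(A[...,1]>-.45)
    a=A[m][:,:2].astype(np.float32); print('housing',np.round(np.array(cv2.minAreaRect(a)[0]),4),cv2.minAreaRect(a)[1:])
def dish(d,c=(.47,.07),r=.17):
    A=cloud(d); m=(A[...,2]>.026)&(A[...,2]<.045)&(abs(A[...,0]-c[0])<.075)&(abs(A[...,1]-c[1])<.125)
    a=A[m][:,:2].astype(np.float32); h=cv2.convexHull(a)[:,0]; R=cv2.minAreaRect(a); print('dish rect',R)
    # straight side: longest group of hull points at low x
    y0=R[0][1]; s=a[(abs(a[:,1]-y0)<.07)]; b=np.floor((s[:,1]-y0)/.01); q=np.array([s[b==k][s[b==k][:,0].argmin()] for k in np.unique(b)])
    p=np.polyfit(q[:,1]-y0,q[:,0],1); print('straight x at y0',p[1],'y0',y0,'slope deg',np.degrees(np.arctan(p[0])))
def syr(d):
    f=d['frame'].astype(int); A=cloud(d)
    gm=((f[...,1]-f[...,0]>15)&(f[...,1]-f[...,2]>8)).astype(np.uint8)
    P=plane(d,np.argwhere(gm)[:,::-1],.012) if gm.any() else np.zeros((0,3))
    n,l,st,c=cv2.connectedComponentsWithStats(gm)
    for i in range(1,n):
        p=plane(d,c[i],.012)[0]
        if st[i,4]>2 and .2<p[0]<.6 and -.02<p[1]<.45: print('green',st[i,4],np.round(c[i],1),np.round(p,4))
    m=((A[...,2]>.007)&(A[...,2]<.03)&(A[...,0]>.28)&(A[...,0]<.6)&(A[...,1]>.15)&(A[...,1]<.4)).astype(np.uint8)
    n,l,st,c=cv2.connectedComponentsWithStats(m)
    for i in range(1,n):
        if st[i,4]>30:
            a=A[l==i]; v=np.cov(a[:,:2].T); w,V=np.linalg.eigh(v); k=V[:,1]*np.sign(V[1,1])
            print('body',st[i,4],np.round(a.mean(0),4),'axis from y deg',round(np.degrees(np.arctan2(-k[0],k[1])),1),'ext',np.round([((a[:,:2]-a[:,:2].mean(0))@k).min(),((a[:,:2]-a[:,:2].mean(0))@k).max()],3))
E
python3 - <<'E'
from m import *
for n in('top','side'):
    d=img(n); print(n); balance(d); dish(d); syr(d)
E
```

```text
top
key 97 [ 0.4646 -0.0934]
key 129 [ 0.5294 -0.0906]
yaw keys 2.4762174010510267 0.06487367546793128
housing [ 0.7581 -0.248 ] ((0.16337992250919342, 0.2714023292064667), 1.9797114133834839)
dish rect ((0.48564618825912476, 0.06964685767889023), (0.214828222990036, 0.09521644562482834), 83.1153335571289)
straight x at y0 0.43879503367578504 y0 0.06964685767889023 slope deg 7.287296094344551
green 6 [263.5 270.3] [0.4714 0.207  0.012 ]
green 6 [263.5 296.3] [0.3994 0.2061 0.012 ]
body 98 [0.4747 0.1609 0.0197] axis from y deg 82.3 ext [-0.028  0.024]
body 214 [0.4729 0.2643 0.0164] axis from y deg -2.2 ext [-0.062  0.058]
body 225 [0.4028 0.2636 0.0167] axis from y deg -3.8 ext [-0.062  0.059]
side
key 425 [ 0.474  -0.1205]
key 441 [ 0.5404 -0.1167]
yaw keys 3.275580247933562 0.06650474703286478
housing [ 0.762  -0.2492] ((0.16376905143260956, 0.2806383967399597), 0.48982882499694824)
dish rect ((0.48787978291511536, 0.06504058837890625), (0.2185232788324356, 0.09677151590585709), 82.86963653564453)
straight x at y0 0.44052134999759635 y0 0.06504058837890625 slope deg 7.215355668962646
green 11 [313.5 316.8] [0.4708 0.2067 0.012 ]
green 13 [344.2 331.9] [0.3986 0.2059 0.012 ]
body 303 [0.3542 0.1739 0.0241] axis from y deg 47.6 ext [-0.037  0.016]
body 444 [0.4731 0.2715 0.0146] axis from y deg -3.6 ext [-0.069  0.051]
body 482 [0.4034 0.2704 0.0147] axis from y deg -5.3 ext [-0.072  0.051]
```

```bash
cat > g.py <<'E'
from h import *
from scipy.spatial.transform import Rotation as R
def tool(yaw,lean=0):
    # tool y along world x turned by yaw; lean: fingertips point away from robot by lean deg
    return (R.from_euler('z',yaw,degrees=True)*R.from_euler('y',-lean,degrees=True)).as_matrix()@np.array([[0,1,0],[1,0,0],[0,0,-1.]])
def goal(*steps):
    s=telemetry.observe(); p=np.array(s['position']); T=np.array(s['tool_rot'])
    print('t',round(s['time_s'],2),'p',np.round(p,4),'grip',round(s['grip_width'],4),'F',np.round(s['ft_force'],1))
    for pos,yaw,lean in steps:
        G=tool(yaw,lean); rv=R.from_matrix(T.T@G).as_rotvec(degrees=True)
        print('->',np.round(pos,4),'turn',np.round(rv,1),'n',int(np.ceil(np.linalg.norm(rv)/10)),'shift after',np.round(G.T@(np.array(pos)-p)*1000,1))
        p=np.array(pos);T=G
E
python3 - <<'E'
from g import *
print(tool(0,18))
goal(((.483,-.2595,.19),2,0),((.483,-.2595,.1),2,0))
E
```

```text
[[ 0.          0.95105652  0.30901699]
 [ 1.          0.          0.        ]
 [ 0.          0.30901699 -0.95105652]]
t 0.3 p [ 0.2426 -0.4935  0.2311] grip 0.0853 F [ 0.3 -0.9 -0.3]
-> [ 0.483  -0.2595  0.19  ] turn [ -0.   -0.  -65.8] n 7 shift after [225.5 248.5  41.1]
-> [ 0.483  -0.2595  0.1   ] turn [0. 0. 0.] n 0 shift after [ 0.  0. 90.]
```

Call:
apply_moves:
  series:
    - [0,0,0,0,0,-9.4,1]
    - [0,0,0,0,0,-9.4,1]
    - [0,0,0,0,0,-9.4,1]
    - [0,0,0,0,0,-9.4,1]
    - [0,0,0,0,0,-9.4,1]
    - [0,0,0,0,0,-9.4,0.6]
    - [0,0,0,0,0,-9.4,0.6]
    - [37.6,41.4,6.8,0,0,0,0.6]
    - [37.6,41.4,6.8,0,0,0,0.6]
    - [37.6,41.4,6.8,0,0,0,0.6]
    - [37.6,41.4,6.8,0,0,0,0.6]
    - [37.6,41.4,6.8,0,0,0,0.6]

```text
time_s: 1.8
position: [0.4441, -0.2972, 0.1972]
tool_rot: [[-0.034, 0.999, 0.0], [0.999, 0.034, -0.0], [-0.0, 0.0, -1.0]]
ft_force: [-0.2, -0.8, 0.9]
grip_width: 0.0512
gripper_force: 0.0
```

Call:
apply_moves:
  series:
    - [37.6,41.4,6.8,0,0,0,0.6]
    - [0,0,0,0,0,0,0.6]
    - [0,0,0,0,0,0,0.6]

```text
time_s: 2.17
position: [0.4829, -0.2598, 0.1905]
tool_rot: [[-0.035, 0.999, -0.0], [0.999, 0.035, -0.0], [-0.0, -0.0, -1.0]]
ft_force: [-0.2, -0.5, 0.2]
grip_width: 0.051
gripper_force: 0.0
```

Run:
```python
from g import *
goal(((.483,-.2595,.1),2,0))
d=img('side'); img('top','t1.png')
A=cloud(d); m=(A[...,2]>.105)&(A[...,2]<.135)&(abs(A[...,0]-.48)<.03)&(abs(A[...,1]+.26)<.05)
cv2.imwrite('pics/s1.png',cv2.resize(cv2.cvtColor(d['frame'][80:280,260:500],cv2.COLOR_RGB2BGR),None,fx=3,fy=3))
a=A[m]; print(len(a),a[:,:2].min(0) if len(a) else 0,a[:,:2].max(0) if len(a) else 0)
```

```text
t 2.17 p [ 0.4829 -0.2598  0.1905] grip 0.051 F [-0.2 -0.5  0.2]
-> [ 0.483  -0.2595  0.1   ] turn [-0.  0. -0.] n 1 shift after [ 0.3  0.1 90.5]
132 [ 0.47643826 -0.28872391] [ 0.49042981 -0.22879525]
```

View pics/s1.png

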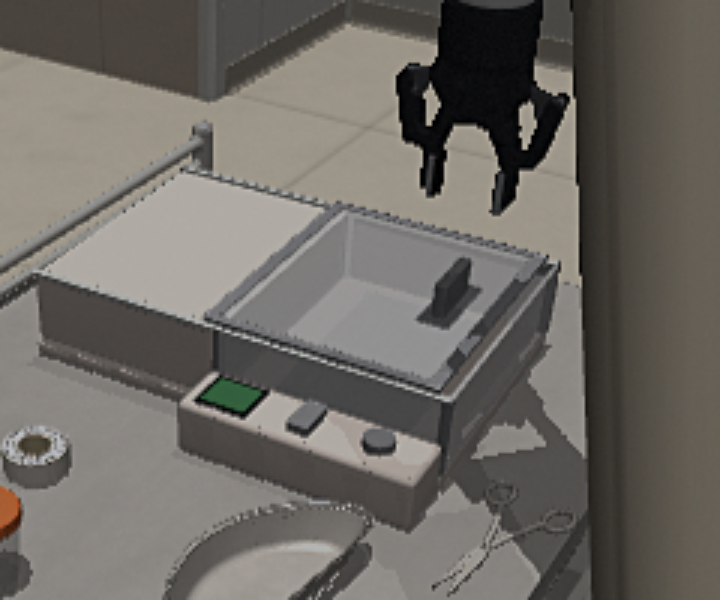

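The gripper hangs above the grip at crop (455,290), fingers astride it. Descend, pinch, slide.

Call:
apply_moves:
  series:
    - [0,0,45,0,0,0,0.6]
    - [0,0,30,0,0,0,0.6]
    - [0,0,14,0,0,0,0.6]
    - [0,0,0,0,0,0,0]
    - [0,0,0,0,0,0,0]
    - [0,0,0,0,0,0,0]
    - [0,0,0,0,0,0,0]
    - [0,0,0,0,0,0,0]
  grip_force: 30

```text
time_s: 3.28
position: [0.4836, -0.2602, 0.1028]
tool_rot: [[-0.035, 0.999, 0.002], [0.999, 0.035, -0.002], [-0.002, 0.002, -1.0]]
ft_force: [-0.3, -1.8, 6.3]
grip_width: 0.0112
gripper_force: 34.7
```

Call:
apply_moves:
  series:
    - [0,15,0,0,0,0,0]
    - [0,22,0,0,0,0,0]
    - [0,22,0,0,0,0,0]
    - [0,22,0,0,0,0,0]
    - [0,22,0,0,0,0,0]
    - [0,22,0,0,0,0,0]
    - [0,22,0,0,0,0,0]
    - [0,22,0,0,0,0,0]
    - [0,17,0,0,0,0,0]
    - [0,0,0,0,0,0,0]
    - [0,0,0,0,0,0,0]

```text
time_s: 4.65
position: [0.6626, -0.2528, 0.1027]
tool_rot: [[-0.033, 0.999, -0.016], [0.999, 0.033, 0.003], [0.003, -0.016, -1.0]]
ft_force: [-38.7, 3.1, 18.6]
grip_width: 0.0114
gripper_force: 41.2
```

Call:
apply_moves:
  series:
    - [0,0,0,0,0,0,0.4]
    - [0,0,0,0,0,0,0.4]
    - [0,0,-30,0,0,0,0.4]
    - [0,0,-50,0,0,0,0.4]
    - [0,0,0,0,0,0,0.4]

```text
time_s: 5.28
position: [0.6706, -0.2537, 0.1863]
tool_rot: [[-0.035, 0.999, 0.008], [0.999, 0.035, -0.004], [-0.005, 0.008, -1.0]]
ft_force: [0.4, 0.3, 0.1]
grip_width: 0.0344
gripper_force: 0.0
```

Run:
```python
from m import *; from g import goal
d=img('side')
A=cloud(d); m=(A[...,2]>.105)&(A[...,2]<.14)&(abs(A[...,0]-.66)<.06)&(abs(A[...,1]+.25)<.04)
a=A[m]; print(len(a),cv2.minAreaRect(a[:,:2].astype(np.float32)))
cv2.imwrite('pics/s2.png',cv2.resize(cv2.cvtColor(d['frame'][120:280,250:490],cv2.COLOR_RGB2BGR),None,fx=3,fy=3))
d=img('top'); balance(d); goal()
```

```text
132 ((0.6601958274841309, -0.25161802768707275), (0.014386971481144428, 0.06399974226951599), 4.677659034729004)
key 388 [ 0.4632 -0.1025]
key 122 [ 0.5288 -0.091 ]
yaw keys 9.991299857289944 0.06661879074376972
housing [ 0.7577 -0.2477] ((0.16408392786979675, 0.2700499892234802), 2.11948823928833)
t 5.38 p [ 0.6691 -0.253   0.1815] grip 0.0339 F [-1.   0.6 -0.6]
```

View pics/s2.png

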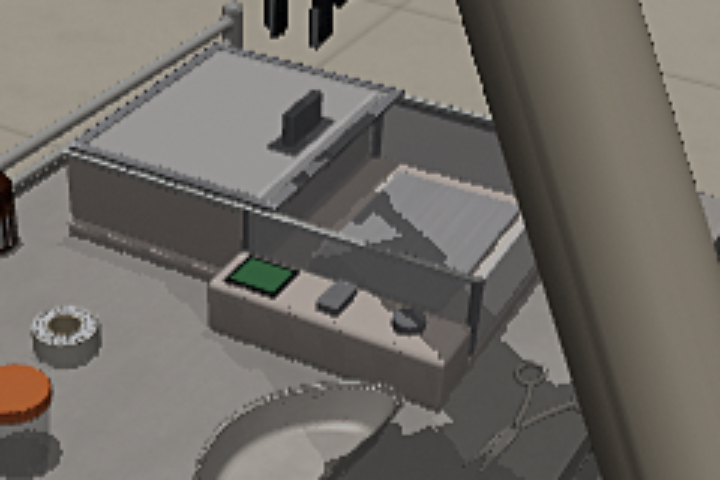

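The guard at crop (300,120) is back over the housing. It moved only 177 mm before meeting the stop with 39 N, so it probably started about 12 mm open. I check this against the visible pan.

Run:
```python
from m import *
for n in('side','top'):
    A=cloud(img(n)); m=(A[...,2]>.021)&(A[...,2]<.031)&(A[...,0]>.43)&(A[...,0]<.64)&(A[...,1]<-.14)&(A[...,1]>-.37)
    a=A[m][:,:2].astype(np.float32); print(n,len(a),cv2.minAreaRect(a),np.percentile(a,[1,99],axis=0))
    m=(A[...,2]>.05)&(A[...,2]<.1)&(A[...,0]<.5)&(A[...,0]>.38)&(A[...,1]<-.14)&(A[...,1]>-.38);a=A[m]
    print('front wall',len(a),np.percentile(a,[2,50,98],axis=0) if len(a) else '')
```

```text
side 1153 ((0.5382040739059448, -0.2913195490837097), (0.13190153241157532, 0.13911814987659454), 1.1540992259979248) [[ 0.47314445 -0.35729301]
 [ 0.60158437 -0.22465836]]
front wall 179 [[ 0.42229477 -0.24180035  0.05127063]
 [ 0.42458307 -0.18711994  0.07284616]
 [ 0.42771848 -0.14329567  0.09058454]]
top 542 ((0.527711033821106, -0.25340771675109863), (0.25833868980407715, 0.145562544465065), 67.75645446777344) [[ 0.43921895 -0.36236405]
 [ 0.60589148 -0.1483234 ]]
front wall 68 [[ 0.42751183 -0.37614755  0.08584776]
 [ 0.43019146 -0.32529585  0.09000636]
 [ 0.43285282 -0.27166442  0.09480183]]
```

Two checks agree: the pan centre is near (0.536,-0.256), and the guard is at its stop. Now the dish.

Run:
```python
from m import *; from g import *
dish(img('top'));dish(img('side'))
G=tool(-7.2,18)
e=np.array([.4493,.072,.0115])
goal((e-.15*G[:,2],-7.2,18),(e-.05*G[:,2],-7.2,18),(e,-7.2,18))
```

```text
dish rect ((0.4991573989391327, 0.12274403125047684), (0.0651416927576065, 0.13056060671806335), 53.39308166503906)
straight x at y0 0.48699682433590347 y0 0.12274403125047684 slope deg -42.58158551672883
dish rect ((0.4874548316001892, 0.06662251055240631), (0.2170305997133255, 0.09628663957118988), 83.87133026123047)
straight x at y0 0.4401967356411919 y0 0.06662251055240631 slope deg 6.468156018397963
t 5.58 p [ 0.6687 -0.253   0.1801] grip 0.034 F [-0.   0.5 -0.3]
-> [0.4033 0.0778 0.1542] turn [-18.1  -1.5   9.1] n 3 shift after [ 294.9 -297.9  -69.5]
-> [0.434  0.0739 0.0591] turn [0. 0. 0.] n 0 shift after [ -0.  -0. 100.]
-> [0.4493 0.072  0.0115] turn [0. 0. 0.] n 0 shift after [-0.  0. 50.]
```

Call:
apply_moves:
  series:
    - [0,0,0,-6.03,-0.5,3.03,0.4]
    - [0,0,0,-6.03,-0.5,3.03,0.4]
    - [0,0,0,-6.03,-0.5,3.03,0.4]
    - [36.9,-37.2,-8.7,0,0,0,0.4]
    - [36.9,-37.2,-8.7,0,0,0,0.4]
    - [36.9,-37.2,-8.7,0,0,0,0.4]
    - [36.9,-37.2,-8.7,0,0,0,0.4]
    - [36.9,-37.2,-8.7,0,0,0,0.4]
    - [36.9,-37.2,-8.7,0,0,0,0.4]
    - [36.9,-37.2,-8.7,0,0,0,0.4]
    - [36.9,-37.2,-8.7,0,0,0,0.4]
    - [0,0,0,0,0,0,0.4]

```text
time_s: 7.08
position: [0.4013, 0.08, 0.1542]
tool_rot: [[0.121, 0.944, 0.307], [0.993, -0.115, -0.038], [-0.001, 0.309, -0.951]]
ft_force: [1.2, -0.9, 0.4]
grip_width: 0.0343
gripper_force: 0.0
```

Call:
apply_moves:
  series:
    - [0,0,40,0,0,0,0.4]
    - [0,0,40,0,0,0,0.4]
    - [0,0,0,0,0,0,0.4]
    - [0,0,0,0,0,0,0.4]

```text
time_s: 7.58
position: [0.4289, 0.0744, 0.0796]
tool_rot: [[0.126, 0.943, 0.309], [0.992, -0.119, -0.04], [-0.001, 0.312, -0.95]]
ft_force: [0.6, -0.5, -0.1]
grip_width: 0.0344
gripper_force: 0.0
```

Run:
```python
from m import *; from g import *
d=img('side','s3f.png')
cv2.imwrite('pics/s3.png',cv2.resize(cv2.cvtColor(d['frame'][200:340,270:450],cv2.COLOR_RGB2BGR),None,fx=4,fy=4))
goal(((.4493,.072,.0115),-7.,18))
```

```text
t 7.62 p [0.429  0.0745 0.08  ] grip 0.0341 F [-0.   0.7 -0.1]
-> [0.4493 0.072  0.0115] turn [ 0.2  0.1 -0.2] n 1 shift after [ 0.  -1.7 71.5]
```

View pics/s3.png

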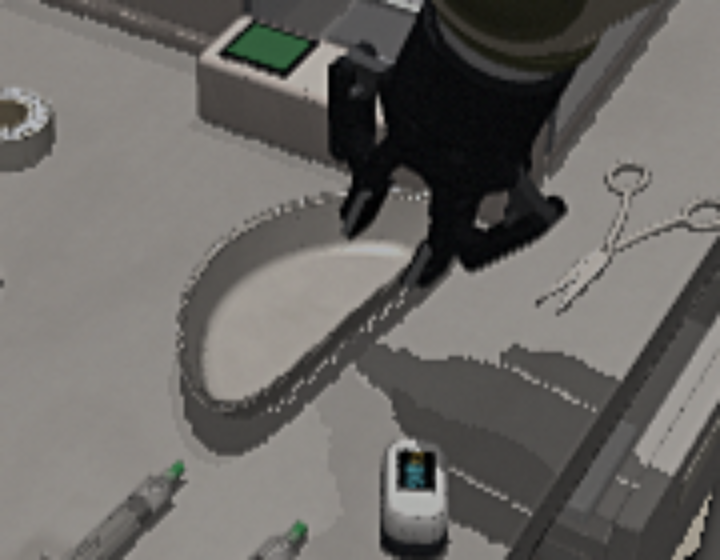

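Fingers straddle the straight wall near crop (420,270). Descend and pinch.

Call:
apply_moves:
  series:
    - [0,-1.5,30,0,0,0,0.4]
    - [0,0,25,0,0,0,0.4]
    - [0,0,16,0,0,0,0.4]
    - [0,0,0,0,0,0,0.4]

```text
time_s: 8.12
position: [0.4494, 0.0719, 0.0113]
tool_rot: [[0.125, 0.943, 0.309], [0.992, -0.119, -0.04], [-0.001, 0.312, -0.95]]
ft_force: [0.4, -0.0, -0.1]
grip_width: 0.034
gripper_force: 0.0
```

Call:
apply_moves:
  series:
    - [0,0,0,0,0,0,0]
    - [0,0,0,0,0,0,0]
    - [0,0,0,0,0,0,0]
    - [0,0,0,0,0,0,0]
    - [0,0,0,0,0,0,0]
  grip_force: 80

```text
time_s: 8.75
position: [0.4492, 0.072, 0.0118]
tool_rot: [[0.125, 0.942, 0.31], [0.992, -0.119, -0.04], [-0.001, 0.313, -0.95]]
ft_force: [-2.7, -0.4, 8.3]
grip_width: 0.0013
gripper_force: 61.8
```

Run:
```python
from m import *; from g import *
dish(img('side')); goal(((.4493,.072,.0115),-7.,18))
```

```text
dish rect ((0.4922613501548767, 0.09877561032772064), (0.11409670114517212, 0.1391550749540329), 55.71238327026367)
straight x at y0 0.46529077262938534 y0 0.09877561032772064 slope deg -34.111479091833324
t 8.8 p [0.4492 0.072  0.0118] grip 0.0015 F [-1.9 -0.3  8. ]
-> [0.4493 0.072  0.0115] turn [ 0.2  0.1 -0.2] n 1 shift after [-0.  -0.   0.3]
```

Call:
apply_moves:
  series:
    - [0,6.3,-19,0,0,0,0]
    - [0,9.4,-28.5,0,0,0,0]
    - [0,15.6,-47.5,0,0,0,0]
    - [0,15.6,-47.5,0,0,0,0]
    - [0,0,0,0,0,0,0]
    - [0,0,0,0,0,0,0]

```text
time_s: 9.55
position: [0.4485, 0.0722, 0.1601]
tool_rot: [[0.125, 0.943, 0.307], [0.992, -0.119, -0.04], [-0.001, 0.31, -0.951]]
ft_force: [-0.5, -0.2, -0.8]
grip_width: 0.0012
gripper_force: 61.0
```

Run:
```python
from m import *; from g import *
d=img('side'); cv2.imwrite('pics/s4.png',cv2.resize(cv2.cvtColor(d['frame'][100:340,220:500],cv2.COLOR_RGB2BGR),None,fx=2.5,fy=2.5))
A=cloud(d)
m=(A[...,2]>.12)&(A[...,2]<.21)&(abs(A[...,0]-.487)<.08)&(abs(A[...,1]-.067)<.14)
a=A[m]; print(len(a),np.percentile(a,[1,50,99],axis=0))
goal()
```

```text
2104 [[0.41147887 0.00968238 0.14711655]
 [0.49651623 0.08176899 0.15942554]
 [0.53289569 0.17011337 0.20790659]]
t 9.6 p [0.4483 0.0722 0.1596] grip 0.0014 F [ 0.1  0.4 -1.8]
```

View pics/s4.png

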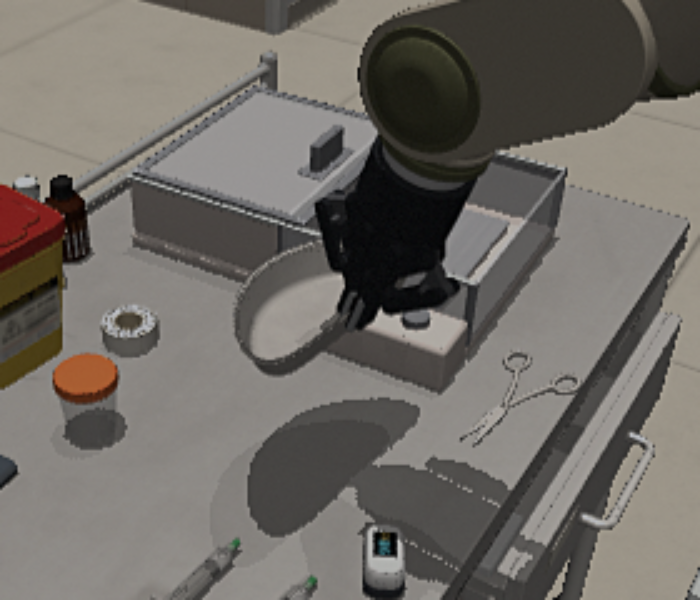

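The dish hangs level in the gripper, with no visible tilt. Carry it over the pan.

Run:
```python
from g import *
goal(((.502,-.2567,.16),2,18),((.502,-.2567,.06),2,18),((.502,-.2567,.0378),2,18))
```

```text
t 9.6 p [0.4483 0.0722 0.1596] grip 0.0014 F [ 0.1  0.4 -1.8]
-> [ 0.502  -0.2567  0.16  ] turn [-0.   2.9 -8.7] n 1 shift after [-330.6   40.2   12.6]
-> [ 0.502  -0.2567  0.06  ] turn [0. 0. 0.] n 0 shift after [  0.  -30.9  95.1]
-> [ 0.502  -0.2567  0.0378] turn [0. 0. 0.] n 0 shift after [ 0.  -6.9 21.1]
```

Call:
apply_moves:
  series:
    - [0,0,0,0,1.45,-4.35,0]
    - [0,0,0,0,1.45,-4.35,0]
    - [-30,3.6,1.1,0,0,0,0]
    - [-42,5.2,1.6,0,0,0,0]
    - [-45,5.5,1.7,0,0,0,0]
    - [-45,5.5,1.7,0,0,0,0]
    - [-45,5.5,1.7,0,0,0,0]
    - [-45,5.5,1.7,0,0,0,0]
    - [-45,5.5,1.7,0,0,0,0]
    - [-33.6,3.9,1.4,0,0,0,0]
    - [0,0,0,0,0,0,0]
    - [0,0,0,0,0,0,0]

```text
time_s: 11.1
position: [0.5022, -0.2559, 0.1599]
tool_rot: [[-0.034, 0.951, 0.309], [0.999, 0.032, 0.013], [0.002, 0.309, -0.951]]
ft_force: [-0.5, 0.8, -2.5]
grip_width: 0.0014
gripper_force: 60.9
```

Run:
```python
from g import *
d=img('side'); cv2.imwrite('pics/s5.png',cv2.resize(cv2.cvtColor(d['frame'][80:280,250:490],cv2.COLOR_RGB2BGR),None,fx=3,fy=3))
goal(((.502,-.2567,.06),2,18),((.502,-.2567,.0378),2,18))
```

```text
t 11.15 p [ 0.5023 -0.2556  0.1604] grip 0.0009 F [ 0.5 -0.4 -1.1]
-> [ 0.502  -0.2567  0.06  ] turn [ 0.  -0.1 -0. ] n 1 shift after [ -1.1 -31.4  95.4]
-> [ 0.502  -0.2567  0.0378] turn [0. 0. 0.] n 0 shift after [ 0.  -6.9 21.1]
```

View pics/s5.png

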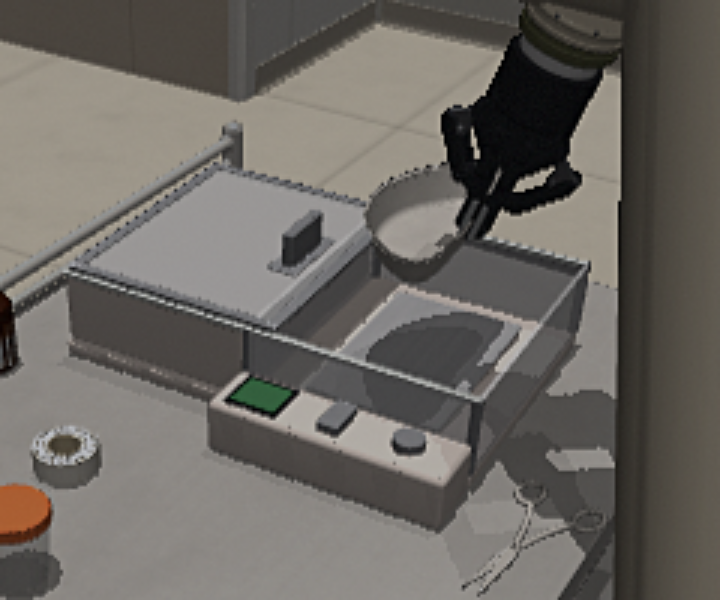

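Dish hangs over the pan, its shadow centred. The gripper's front knuckle at crop (578,180) protrudes, so I check its clearance to the front wall.

Run:
```python
from g import *
A=cloud(img('side')).reshape(-1,3); s=telemetry.observe(); T=np.array(s['tool_rot']);p=np.array(s['position'])
L=(A-p)@T*1000; w=(A-p)*1000
m=(abs(L[:,0])<60)&(abs(L[:,1])<90)&(L[:,2]<5)&(L[:,2]>-150)&(A[:,2]>.13)
L=L[m];w=w[m]
for z in range(-140,5,10):
    k=(L[:,2]>=z)&(L[:,2]<z+10)
    if k.sum()>3: print(z,np.round([L[k,1].min(),L[k,1].max()]),'world dx,dz at min y',np.round(w[k][L[k,1].argmin()]))
m=(abs(w[:,0]-38)<70)&(w[:,2]<60)
q=(w[:,2]<32)&(w[:,2]>14)&(abs(w[:,1])<115); a=w[q][:,:2].astype(np.float32); print(cv2.minAreaRect(a), np.percentile(w[q],[1,99],axis=0))
```

```text
-140 [-39.  34.] world dx,dz at min y [-78.   2. 114.]
-130 [-39.  35.] world dx,dz at min y [-74.  -1. 103.]
-120 [-43.  39.] world dx,dz at min y [-75.   5.  92.]
-110 [-49.  45.] world dx,dz at min y [-77.  -2.  80.]
-100 [-62.  59.] world dx,dz at min y [-87.  -1.  68.]
-90 [-63.  60.] world dx,dz at min y [-87.  -3.  65.]
-80 [-56.  55.] world dx,dz at min y [-78.   8.  56.]
-70 [-51.  47.] world dx,dz at min y [-70.   6.  51.]
-60 [-40.  40.] world dx,dz at min y [-57.   7.  42.]
-50 [-34.  31.] world dx,dz at min y [-48.   9.  35.]
-40 [-16.  16.] world dx,dz at min y [-25.  -3.  27.]
-30 [-16.  13.] world dx,dz at min y [-23.  -5.  20.]
-20 [-16.  13.] world dx,dz at min y [-19.   8.   8.]
-10 [-14.   9.] world dx,dz at min y [-15.   4.   2.]
0 [-8. 85.] world dx,dz at min y [-7. -3. -3.]
((35.998992919921875, 11.716720581054688), (111.26539611816406, 112.25495147705078), 73.10791778564453) [[-24.96794378 -56.23123454  14.18863304]
 [ 80.61541048  59.57808816  31.70518108]]
```

Run:
```python
from g import *
goal(((.508,-.2567,.10),2,18),((.508,-.2567,.05),2,18),((.508,-.2567,.0385),2,18))
```

```text
t 11.2 p [ 0.5025 -0.2556  0.1608] grip 0.0011 F [-0.5  0.1 -2.3]
-> [ 0.508  -0.2567  0.1   ] turn [ 0.1 -0.1  0. ] n 1 shift after [ -1.3 -13.6  59.5]
-> [ 0.508  -0.2567  0.05  ] turn [0. 0. 0.] n 0 shift after [  0.  -15.5  47.6]
-> [ 0.508  -0.2567  0.0385] turn [0. 0. 0.] n 0 shift after [ 0.  -3.6 10.9]
```

Call:
apply_moves:
  series:
    - [-1.3,-6.8,30,0,0,0,0]
    - [0,-6.8,29.5,0,0,0,0]
    - [0,-5.2,16,0,0,0,0]
    - [0,-5.2,16,0,0,0,0]
    - [0,-5.2,15.6,0,0,0,0]
    - [0,0,0,0,0,0,0]
    - [0,0,0,0,0,0,0]

```text
time_s: 12.08
position: [0.5087, -0.2577, 0.0512]
tool_rot: [[-0.035, 0.95, 0.312], [0.999, 0.033, 0.01], [-0.001, 0.312, -0.95]]
ft_force: [0.4, 0.0, -0.9]
grip_width: 0.0016
gripper_force: 60.9
```

Call:
apply_moves:
  series:
    - [0,-1.4,4.4,0,0,0,0]
    - [0,-1.4,4.4,0,0,0,0]
    - [0,-0.7,2.2,0,0,0,0]
    - [0,0,0,0,0,0,0]
    - [0,0,0,0,0,0,0]

```text
time_s: 12.7
position: [0.5085, -0.258, 0.0391]
tool_rot: [[-0.034, 0.95, 0.311], [0.999, 0.033, 0.011], [-0.0, 0.311, -0.95]]
ft_force: [0.4, -0.5, -1.2]
grip_width: 0.0014
gripper_force: 60.9
```

Call:
apply_moves:
  series:
    - [0,-0.3,1,0,0,0,0]
    - [0,0,0,0,0,0,0.1]
    - [0,0,0,0,0,0,0.15]
    - [0,0,0,0,0,0,0.15]
    - [0,0,0,0,0,0,0.15]
    - [0,0,0,0,0,0,0.15]

```text
time_s: 13.45
position: [0.5085, -0.258, 0.0379]
tool_rot: [[-0.034, 0.95, 0.311], [0.999, 0.033, 0.011], [0.0, 0.311, -0.95]]
ft_force: [-0.3, 0.4, -0.7]
grip_width: 0.0131
gripper_force: 0.0
```

Call:
apply_moves:
  series:
    - [0,3,-10,0,0,0,0.15]
    - [0,6,-20,0,0,0,0.15]
    - [0,12,-40,0,0,0,0.15]
    - [0,18,-55,0,0,0,0.15]
    - [0,0,0,0,0,0,0.0]

```text
time_s: 14.08
position: [0.5079, -0.2592, 0.1739]
tool_rot: [[-0.034, 0.948, 0.317], [0.999, 0.035, 0.004], [-0.007, 0.317, -0.948]]
ft_force: [0.6, -0.5, 0.1]
grip_width: -0.0
gripper_force: 0.0
```

Run:
```python
from m import *; from g import *
for n in('side','top'):
    d=img(n); A=cloud(d); m=(A[...,2]>.052)&(A[...,2]<.068)&(abs(A[...,0]-.545)<.075)&(abs(A[...,1]+.256)<.118)
    a=A[m][:,:2].astype(np.float32); print(n,len(a),cv2.minAreaRect(a),np.percentile(a,[1,99],axis=0))
d=img('side'); cv2.imwrite('pics/s6.png',cv2.resize(cv2.cvtColor(d['frame'][80:280,250:490],cv2.COLOR_RGB2BGR),None,fx=3,fy=3))
balance(img('side'))
goal(((.4646,-.0934,.12),2,0),((.4646,-.0934,.062),2,0))
```

```text
side 213 ((0.5478537678718567, -0.27387213706970215), (0.09698072820901871, 0.19028468430042267), 2.2633252143859863) [[ 0.49819476 -0.36549643]
 [ 0.59432667 -0.18235709]]
top 302 ((0.5460895299911499, -0.2522101104259491), (0.09444769471883774, 0.2143268585205078), 3.64677357673645) [[ 0.49761452 -0.3576415 ]
 [ 0.59297745 -0.14766362]]
key 425 [ 0.474  -0.1205]
key 441 [ 0.5404 -0.1167]
yaw keys 3.275580247933562 0.06650474703286478
housing [ 0.7581 -0.2477] ((0.16038911044597626, 0.2727071940898895), 1.3347971439361572)
t 14.28 p [ 0.5062 -0.2576  0.1678] grip 0.0002 F [ 1.2 -0.  -0.6]
-> [ 0.4646 -0.0934  0.12  ] turn [18.  -0.1 -0. ] n 2 shift after [165.5 -35.8  47.8]
-> [ 0.4646 -0.0934  0.062 ] turn [0. 0. 0.] n 0 shift after [ 0.  0. 58.]
```

View pics/s6.png

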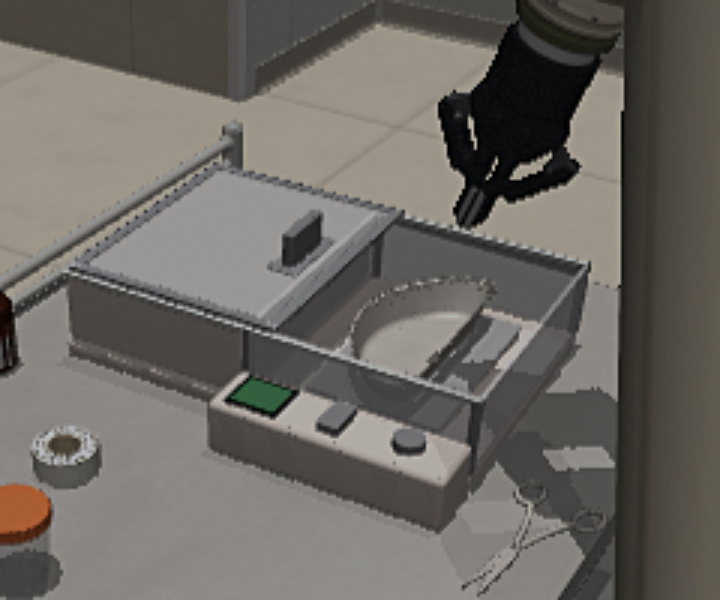

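The dish stands upright on the pan, about 10 mm behind centre and 1–2 mm to the side, within limits. Press tare, at crop (408,440).

Call:
apply_moves:
  series:
    - [0,0,0,9,0,0,0]
    - [0,0,0,9,0,0,0]
    - [41.4,-9,2,0,0,0,0]
    - [41.4,-9,2,0,0,0,0]
    - [41.4,-9,2,0,0,0,0]
    - [41.4,-9,2,0,0,0,0]
    - [0,0,20,0,0,0,0]
    - [0,0,19,0,0,0,0]
    - [0,0,0,0,0,0,0]

```text
time_s: 15.4
position: [0.4641, -0.0932, 0.12]
tool_rot: [[-0.034, 0.999, -0.002], [0.999, 0.034, 0.002], [0.002, -0.002, -1.0]]
ft_force: [-0.7, -0.5, 0.2]
grip_width: 0.0
gripper_force: 0.0
```

Run:
```python
from g import *
goal(((.4646,-.0934,.07),2,0),((.4646,-.0934,.0545),2,0))
img('side','s7f.png'); d=img('side'); cv2.imwrite('pics/s7.png',cv2.resize(cv2.cvtColor(d['frame'][170:260,310:430],cv2.COLOR_RGB2BGR),None,fx=5,fy=5))
```

```text
t 15.4 p [ 0.4641 -0.0932  0.12  ] grip 0.0 F [-0.7 -0.5  0.2]
-> [ 0.4646 -0.0934  0.07  ] turn [-0.1 -0.1 -0. ] n 1 shift after [-0.2  0.5 50. ]
-> [ 0.4646 -0.0934  0.0545] turn [0. 0. 0.] n 0 shift after [ 0.   0.  15.5]
```

View pics/s7.png

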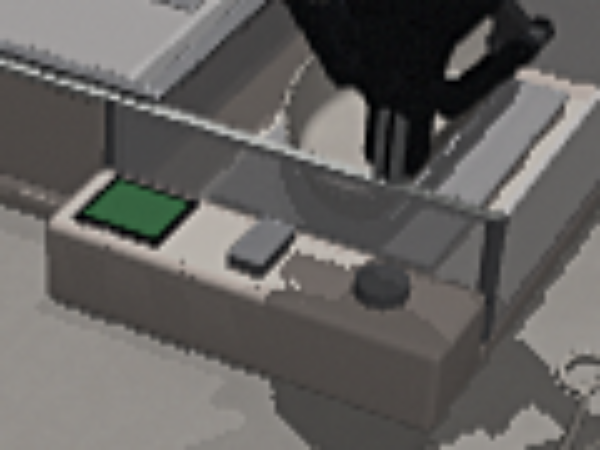

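The fingertips stand over the round key at crop (383,287). Press.

Call:
apply_moves:
  series:
    - [0,0,30,0,0,0,0]
    - [0,0,25,0,0,0,0]
    - [0,0,4,0,0,0,0]
    - [0,0,4,0,0,0,0]
    - [0,0,3,0,0,0,0]
    - [0,0,0,0,0,0,0]
    - [0,0,0,0,0,0,0]

```text
time_s: 16.38
position: [0.4658, -0.094, 0.0563]
tool_rot: [[-0.034, 0.999, 0.004], [0.999, 0.034, -0.001], [-0.001, 0.004, -1.0]]
ft_force: [1.3, -0.9, 3.1]
grip_width: -0.0001
gripper_force: 1.2
```

Call:
apply_moves:
  series:
    - [0,0,3,0,0,0,0]
    - [0,0,1,0,0,0,0]
    - [0,0,0,0,0,0,0]
    - [0,0,0,0,0,0,0]

```text
time_s: 16.88
position: [0.4659, -0.094, 0.0538]
tool_rot: [[-0.035, 0.999, 0.005], [0.999, 0.035, -0.001], [-0.002, 0.005, -1.0]]
ft_force: [-4.2, 0.3, 26.6]
grip_width: -0.0001
gripper_force: 13.8
```

Call:
apply_moves:
  series:
    - [0,0,-20,0,0,0,0]
    - [0,0,-50,0,0,0,0]
    - [0,0,-40,0,0,0,0]
    - [40,-8,0,0,0,0,0.5]
    - [40,0,0,0,0,0,0.5]
    - [0,0,0,0,0,0,0.5]

```text
time_s: 17.62
position: [0.4535, -0.012, 0.1615]
tool_rot: [[-0.037, 0.999, 0.001], [0.999, 0.037, 0.001], [0.001, 0.001, -1.0]]
ft_force: [1.4, -0.2, 0.1]
grip_width: 0.0429
gripper_force: 0.0
```

Run:
```python
from m import *; from g import *
syr(img('side')); d=img('top','t8.png'); syr(d)
goal()
```

```text
green 11 [313.5 316.8] [0.4708 0.2067 0.012 ]
green 15 [344.3 331.9] [0.3985 0.2059 0.012 ]
body 297 [0.354  0.1735 0.0238] axis from y deg 44.9 ext [-0.034  0.017]
body 435 [0.4731 0.2709 0.0146] axis from y deg -3.6 ext [-0.07   0.052]
body 487 [0.4034 0.2706 0.0146] axis from y deg -5.3 ext [-0.071  0.051]
green 6 [263.5 270.3] [0.4714 0.207  0.012 ]
green 6 [263.5 296.3] [0.3994 0.2061 0.012 ]
body 215 [0.4728 0.2647 0.0166] axis from y deg -2.5 ext [-0.062  0.058]
body 224 [0.4027 0.2637 0.0168] axis from y deg -3.9 ext [-0.062  0.06 ]
t 17.73 p [ 0.4542 -0.0141  0.1615] grip 0.0428 F [ 0.   0.8 -0.6]
```

View pics/t8.png

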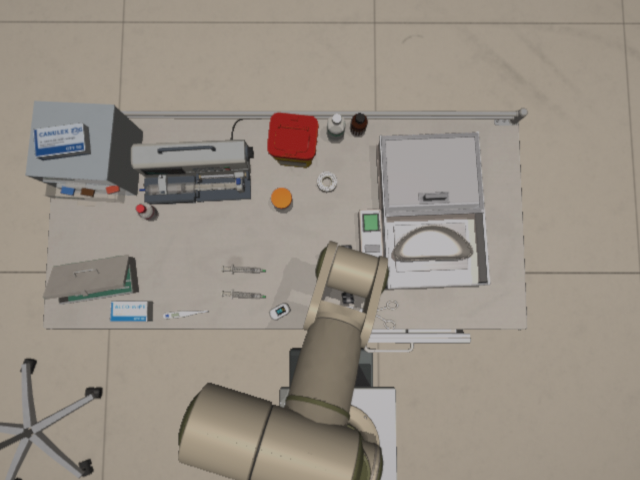

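The top view confirms the dish on the pan at (432,243) and only two syringes on the table, (244,270) and (244,295), unmoved. Tare was pressed to its bottom stop. Next, the far syringe.

Run:
```python
from g import *
goal(((.4718,.2475,.09),-3,0),((.4718,.2475,.0045),-3,0))
```

```text
t 17.73 p [ 0.4542 -0.0141  0.1615] grip 0.0428 F [ 0.   0.8 -0.6]
-> [0.4718 0.2475 0.09  ] turn [ 0.1 -0.   5. ] n 1 shift after [262.1   3.9  71.5]
-> [0.4718 0.2475 0.0045] turn [0. 0. 0.] n 0 shift after [ 0.   0.  85.5]
```

Call:
apply_moves:
  series:
    - [0,0,0,0,0,5,0.5]
    - [43.7,0.65,12,0,0,0,0.5]
    - [43.7,0.65,12,0,0,0,0.5]
    - [43.7,0.65,12,0,0,0,0.5]
    - [43.7,0.65,12,0,0,0,0.5]
    - [43.7,0.65,12,0,0,0,0.5]
    - [43.7,0.65,12,0,0,0,0.5]
    - [0,0,20,0,0,0,0.5]
    - [0,0,0,0,0,0,0.5]
    - [0,0,0,0,0,0,0.5]

```text
time_s: 18.98
position: [0.4729, 0.2468, 0.0703]
tool_rot: [[0.054, 0.999, 0.003], [0.999, -0.054, 0.0], [0.0, 0.003, -1.0]]
ft_force: [0.2, -1.2, 0.1]
grip_width: 0.0428
gripper_force: 0.0
```

Run:
```python
from m import *
from g import *
goal(((.4718,.2475,.0045),-3,0)); d=img('side')
syr(d)
cv2.imwrite('pics/s9.png',cv2.resize(cv2.cvtColor(d['frame'][240:400,230:400],cv2.COLOR_RGB2BGR),None,fx=3.5,fy=3.5))
```

```text
t 18.98 p [0.4729 0.2468 0.0703] grip 0.0428 F [ 0.2 -1.2  0.1]
-> [0.4718 0.2475 0.0045] turn [ 0.2 -0.  -0.1] n 1 shift after [ 0.7 -1.1 65.8]
green 9 [313.9 316.7] [0.4704 0.206  0.012 ]
green 11 [344.5 331.6] [0.3986 0.205  0.012 ]
body 299 [0.354  0.1741 0.024 ] axis from y deg 47.0 ext [-0.035  0.016]
body 439 [0.4732 0.2718 0.0147] axis from y deg -3.6 ext [-0.071  0.051]
body 482 [0.4033 0.2705 0.0147] axis from y deg -5.2 ext [-0.071  0.051]
```

View pics/s9.png

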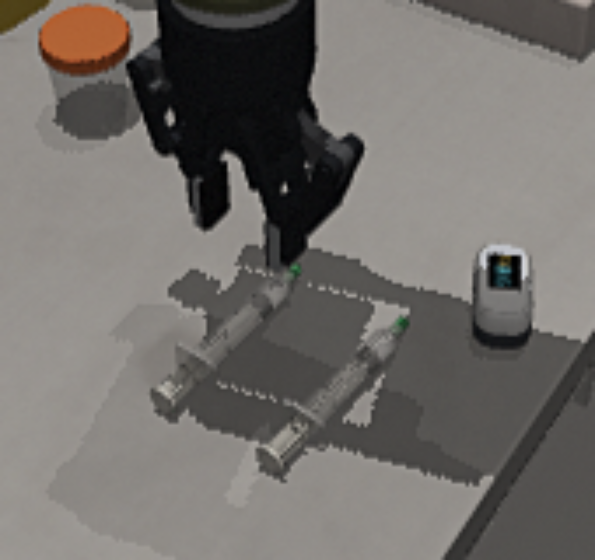

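The gripper is over the far syringe's barrel (crop 240,330), fingers either side. Descend and grip.

Call:
apply_moves:
  series:
    - [0.7,-1,30,0,0,0,0.5]
    - [0,0,25,0,0,0,0.5]
    - [0,0,10,0,0,0,0.5]
    - [0,0,0,0,0,0,0]
    - [0,0,0,0,0,0,0]
    - [0,0,0,0,0,0,0]
    - [0,0,0,0,0,0,0]
    - [0,0,0,0,0,0,0]
  grip_force: 25

```text
time_s: 20.02
position: [0.472, 0.2484, 0.0056]
tool_rot: [[0.053, 0.999, 0.004], [0.999, -0.053, 0.0], [0.001, 0.004, -1.0]]
ft_force: [0.2, -1.3, 6.3]
grip_width: 0.0149
gripper_force: 27.1
```

Call:
apply_moves:
  series:
    - [0,0,-20,0,0,0,0]
    - [0,0,-40,0,0,0,0]
    - [0,0,-50,0,0,0,0]
    - [0,0,-40,0,0,0,0]
    - [0,0,0,0,0,0,0]

```text
time_s: 20.65
position: [0.4721, 0.2487, 0.1576]
tool_rot: [[0.053, 0.999, 0.008], [0.999, -0.053, 0.002], [0.002, 0.008, -1.0]]
ft_force: [-0.9, 0.4, -0.4]
grip_width: 0.015
gripper_force: 26.6
```

Run:
```python
from m import *
from g import *
# dish frame: x axis ~ -balance x. dish centre (.546,-.2545)
c=np.array([.546,-.2545]); ya=np.radians(2)
ex=-np.array([np.cos(ya),np.sin(ya)]); ey=np.array([-np.sin(ya),np.cos(ya)])
for dx in (.012,-.018):
    t=c+ex*dx-ey*.015; print('dish x',dx); goal(((*t,.16),3,0),((*t,.06),3,0),((*t,.046),3,0))
syr(img('side'))
```

```text
dish x 0.012
t 20.65 p [0.4721 0.2487 0.1576] grip 0.015 F [-0.9  0.4 -0.4]
-> [ 0.5345 -0.2699  0.16  ] turn [ 0.5 -0.1 -6. ] n 1 shift after [-521.2   35.2   -2.4]
-> [ 0.5345 -0.2699  0.06  ] turn [0. 0. 0.] n 0 shift after [  0.   0. 100.]
-> [ 0.5345 -0.2699  0.046 ] turn [0. 0. 0.] n 0 shift after [ 0.  0. 14.]
dish x -0.018
t 20.65 p [0.4721 0.2487 0.1576] grip 0.015 F [-0.9  0.4 -0.4]
-> [ 0.5645 -0.2689  0.16  ] turn [ 0.5 -0.1 -6. ] n 1 shift after [-521.7   65.2   -2.4]
-> [ 0.5645 -0.2689  0.06  ] turn [0. 0. 0.] n 0 shift after [  0.   0. 100.]
-> [ 0.5645 -0.2689  0.046 ] turn [0. 0. 0.] n 0 shift after [ 0.  0. 14.]
green 14 [344.2 332.1] [0.3984 0.2062 0.012 ]
body 300 [0.3544 0.174  0.024 ] axis from y deg 46.2 ext [-0.033  0.016]
body 489 [0.4035 0.2704 0.0145] axis from y deg -5.4 ext [-0.07   0.051]
```

Call:
apply_moves:
  series:
    - [0,0,0,0.5,0,-6,0]
    - [-30,2,0,0,0,0,0]
    - [-50,3.4,0,0,0,0,0]
    - [-50,3.4,0,0,0,0,0]
    - [-50,3.4,0,0,0,0,0]
    - [-50,3.4,0,0,0,0,0]
    - [-50,3.4,0,0,0,0,0]
    - [-50,3.4,0,0,0,0,0]
    - [-50,3.4,0,0,0,0,0]
    - [-50,3.4,0,0,0,0,0]
    - [-50,3.4,0,0,0,0,0]
    - [-41.2,2.6,0,0,0,0,0]

```text
time_s: 22.2
position: [0.5326, -0.2719, 0.1523]
tool_rot: [[-0.051, 0.999, -0.009], [0.999, 0.051, 0.002], [0.003, -0.009, -1.0]]
ft_force: [-0.2, 0.9, -0.2]
grip_width: 0.0149
gripper_force: 26.6
```

Call:
apply_moves:
  series:
    - [0,0,0,0,0,0,0]
    - [0,0,40,0,0,0,0]
    - [0,0,35,0,0,0,0]
    - [0,0,20,0,0,0,0]
    - [0,0,0,0,0,0,0]
    - [0,0,0,0,0,0,0]

```text
time_s: 22.95
position: [0.5328, -0.2699, 0.0599]
tool_rot: [[-0.052, 0.999, -0.006], [0.999, 0.052, -0.0], [0.0, -0.006, -1.0]]
ft_force: [-0.3, -0.7, -0.6]
grip_width: 0.0149
gripper_force: 26.5
```

Run:
```python
from g import *
goal(((.5345,-.2699,.044),3,0)); d=img('side')
cv2.imwrite('pics/s10.png',cv2.resize(cv2.cvtColor(d['frame'][120:260,310:470],cv2.COLOR_RGB2BGR),None,fx=4,fy=4))
```

```text
t 22.95 p [ 0.5328 -0.2699  0.0599] grip 0.0149 F [-0.3 -0.7 -0.6]
-> [ 0.5345 -0.2699  0.044 ] turn [-0.4 -0.  -0. ] n 1 shift after [-0.1  1.7 15.9]
```

View pics/s10.png

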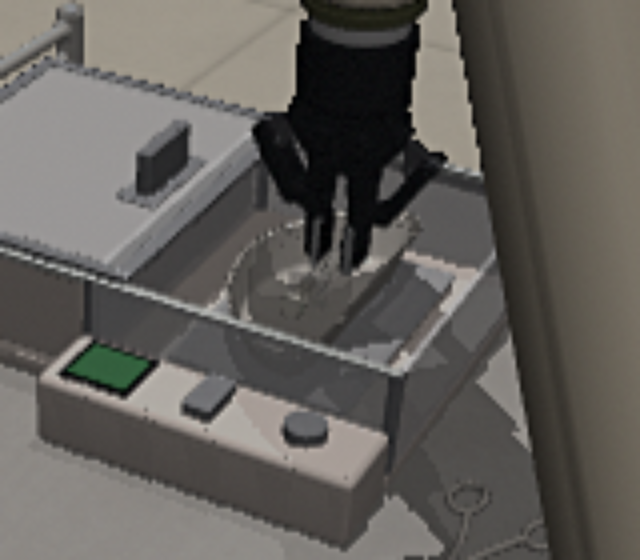

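Syringe is inside the dish outline, between the fingers at crop (335,265). Lower and release.

Call:
apply_moves:
  series:
    - [0,1,8,0,0,0,0]
    - [0,0.7,8,0,0,0,0]
    - [0,0,0,0,0,0,0]
    - [0,0,0,0,0,0,0.23]
    - [0,0,0,0,0,0,0.23]
    - [0,0,0,0,0,0,0.23]
    - [0,0,0,0,0,0,0.23]
    - [0,0,-15,0,0,0,0.23]
    - [0,0,-30,0,0,0,0.23]
    - [0,0,-50,0,0,0,0.5]
    - [0,0,-20,0,0,0,0.5]
    - [0,0,0,0,0,0,0.5]

```text
time_s: 24.5
position: [0.5355, -0.2706, 0.1607]
tool_rot: [[-0.052, 0.999, -0.003], [0.999, 0.052, -0.003], [-0.002, -0.003, -1.0]]
ft_force: [-0.1, -0.4, -0.2]
grip_width: 0.0428
gripper_force: 0.0
```

Call:
apply_moves:
  series:
    - [40,0,0,0,0,0,0.5]
    - [55,0,0,0,0,0,0.5]
    - [55,0,0,0,0,0,0.5]
    - [55,0,0,0,0,0,0.5]
    - [0,0,0,0,0,0,0.5]

```text
time_s: 25.12
position: [0.5234, -0.0622, 0.1577]
tool_rot: [[-0.056, 0.998, -0.009], [0.998, 0.056, 0.001], [0.002, -0.008, -1.0]]
ft_force: [0.5, -0.2, 0.5]
grip_width: 0.0426
gripper_force: 0.0
```

```bash
cat > c.py <<'E'
from h import *
def chk(out=None):
  for n in('side','top'):
    d=img(n); A=cloud(d); m=(A[...,2]>.052)&(A[...,2]<.068)&(abs(A[...,0]-.545)<.075)&(abs(A[...,1]+.256)<.118)
    a=A[m][:,:2].astype(np.float32); print(n,len(a),cv2.minAreaRect(a),np.percentile(a,[1,99],axis=0).round(4).tolist())
    if out: 
        u,v=proj(d,(.546,-.255,.04))[0].astype(int); h=40 if n=='top' else 60
        cv2.imwrite('pics/%s_%s.png'%(out,n),cv2.resize(cv2.cvtColor(d['frame'][v-h:v+h,u-h-10:u+h+10],cv2.COLOR_RGB2BGR),None,fx=4,fy=4,interpolation=cv2.INTER_CUBIC))
  if out:
    a,b=[cv2.imread('pics/%s_%s.png'%(out,n)) for n in('side','top')]
    H=max(a.shape[0],b.shape[0]); b=cv2.copyMakeBorder(b,0,H-b.shape[0],0,0,cv2.BORDER_CONSTANT); o=np.hstack([a,b]); s=min(800/o.shape[1],1); cv2.imwrite('pics/%s.png'%out,cv2.resize(o,None,fx=s,fy=s))
E
python3 - <<'E'
from c import *; from m import *; from g import *
chk('p1'); syr(img('side')); syr(img('top')); goal(((.4018,.2465,.07),-4,0),((.4018,.2465,.0045),-4,0))
E
```

```text
side 171 ((0.5446059703826904, -0.2723228931427002), (0.0893082544207573, 0.18998482823371887), 2.143791675567627) [[0.4981, -0.367], [0.5882, -0.182]]
top 298 ((0.5461066365242004, -0.2709087133407593), (0.0953231155872345, 0.18343742191791534), 1.528133749961853) [[0.4975, -0.3622], [0.5929, -0.1882]]
green 14 [344.2 332.1] [0.3984 0.2062 0.012 ]
body 282 [0.354  0.1748 0.0234] axis from y deg 48.5 ext [-0.035  0.016]
body 484 [0.4034 0.2705 0.0146] axis from y deg -5.3 ext [-0.07   0.051]
green 6 [263.5 296.3] [0.3994 0.2061 0.012 ]
body 224 [0.4027 0.2635 0.0168] axis from y deg -4.0 ext [-0.062  0.059]
body 45 [0.3573 0.1672 0.0282] axis from y deg -26.7 ext [-0.02   0.019]
t 25.32 p [ 0.5244 -0.0665  0.158 ] grip 0.0427 F [ 0.4 -0.4 -0.6]
-> [0.4018 0.2465 0.07  ] turn [-0.4 -0.   6.9] n 1 shift after [ 303.7 -144.1   88. ]
-> [0.4018 0.2465 0.0045] turn [0. 0. 0.] n 0 shift after [ 0.   0.  65.5]
```

View pics/p1.png

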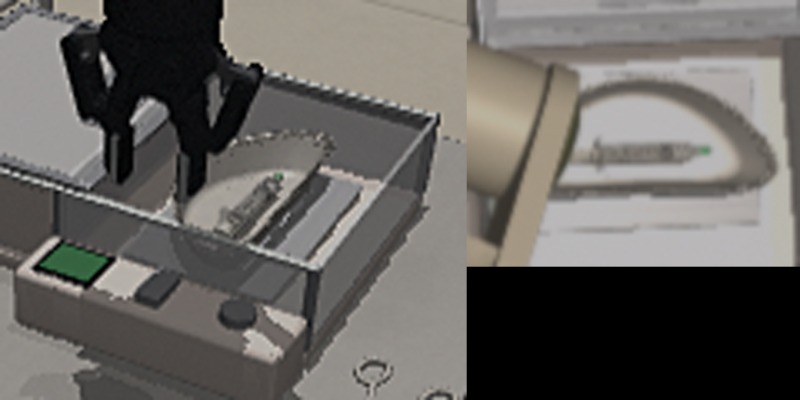

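The first syringe lies flat in the dish, parallel to the straight side (right crop, 600–710, 152). Now the second, unmoved.

Call:
apply_moves:
  series:
    - [0,0,0,-0.4,0,6.9,0.5]
    - [43.4,-20.6,0,0,0,0,0.5]
    - [43.4,-20.6,0,0,0,0,0.5]
    - [43.4,-20.6,0,0,0,0,0.5]
    - [43.4,-20.6,0,0,0,0,0.5]
    - [43.4,-20.6,10,0,0,0,0.5]
    - [43.4,-20.6,30,0,0,0,0.5]
    - [43.4,-20.6,30,0,0,0,0.5]
    - [0,0,18,0,0,0,0.5]
    - [0,0,0,0,0,0,0.5]
    - [0,0,0,0,0,0,0.5]

```text
time_s: 26.7
position: [0.4024, 0.2468, 0.0709]
tool_rot: [[0.07, 0.998, 0.001], [0.998, -0.07, 0.0], [0.0, 0.001, -1.0]]
ft_force: [0.6, 1.5, 0.0]
grip_width: 0.0431
gripper_force: 0.0
```

Run:
```python
from m import *; from g import *
syr(img('side')); goal(((.4018,.2465,.0045),-4,0))
```

```text
green 5 [344.8 332.4] [0.397  0.2063 0.012 ]
body 286 [0.3533 0.175  0.0234] axis from y deg 48.7 ext [-0.034  0.016]
body 473 [0.4035 0.2718 0.0147] axis from y deg -5.6 ext [-0.065  0.05 ]
t 26.75 p [0.4024 0.2468 0.0711] grip 0.0427 F [0.2 0.7 0.3]
-> [0.4018 0.2465 0.0045] turn [ 0.1 -0.  -0. ] n 1 shift after [-0.3 -0.5 66.6]
```

Call:
apply_moves:
  series:
    - [0,-0.5,30,0,0,0,0.5]
    - [0,0,25,0,0,0,0.5]
    - [0,0,11,0,0,0,0.5]
    - [0,0,0,0,0,0,0]
    - [0,0,0,0,0,0,0]
    - [0,0,0,0,0,0,0]
    - [0,0,0,0,0,0,0]
    - [0,0,0,0,0,0,0]

```text
time_s: 27.75
position: [0.4014, 0.2476, 0.005]
tool_rot: [[0.068, 0.998, 0.002], [0.998, -0.068, 0.0], [0.001, 0.002, -1.0]]
ft_force: [0.8, -0.6, 7.1]
grip_width: 0.0148
gripper_force: 27.2
```

Call:
apply_moves:
  series:
    - [0,0,-20,0,0,0,0]
    - [0,0,-40,0,0,0,0]
    - [0,0,-50,0,0,0,0]
    - [0,0,-45,0,0,0,0]
    - [0,0,0,0,0,0,0]

```text
time_s: 28.38
position: [0.4019, 0.2479, 0.1622]
tool_rot: [[0.068, 0.998, 0.007], [0.998, -0.068, 0.002], [0.002, 0.006, -1.0]]
ft_force: [0.1, 0.6, -0.7]
grip_width: 0.015
gripper_force: 26.6
```

Run:
```python
from m import *
from g import *
c=np.array([.546,-.2545]); ya=np.radians(2)
ex=-np.array([np.cos(ya),np.sin(ya)]); ey=np.array([-np.sin(ya),np.cos(ya)])
t=c+ex*-.014-ey*.015; goal(((*t,.16),3,0),((*t,.06),3,0),((*t,.05),3,0))
syr(img('side'))
A=cloud(img('top')); m=(A[...,2]>.038)&(A[...,2]<.05)&(abs(A[...,0]-.54)<.03)&(abs(A[...,1]+.256)<.06); print(m.sum(),np.median(A[m],axis=0))
```

```text
t 28.38 p [0.4019 0.2479 0.1622] grip 0.015 F [ 0.1  0.6 -0.7]
-> [ 0.5605 -0.269   0.16  ] turn [ 0.4 -0.1 -6.9] n 1 shift after [-524.5  131.4    2.2]
-> [ 0.5605 -0.269   0.06  ] turn [0. 0. 0.] n 0 shift after [  0.   0. 100.]
-> [ 0.5605 -0.269   0.05  ] turn [0. 0. 0.] n 0 shift after [ 0.  0. 10.]
body 297 [0.3542 0.1738 0.0236] axis from y deg 46.8 ext [-0.034  0.016]
197 [ 0.53169628 -0.25476893  0.04556002]
```

Call:
apply_moves:
  series:
    - [0,0,0,0.4,0,-6.9,0]
    - [-30,7.5,0,0,0,0,0]
    - [-50,12.5,0,0,0,0,0]
    - [-50,12.5,0,0,0,0,0]
    - [-50,12.5,0,0,0,0,0]
    - [-50,12.5,0,0,0,0,0]
    - [-50,12.5,0,0,0,0,0]
    - [-50,12.5,0,0,0,0,0]
    - [-50,12.5,0,0,0,0,0]
    - [-50,12.5,0,0,0,0,0]
    - [-50,12.5,0,0,0,0,0]
    - [-44.5,11.4,0,0,0,0,0]

```text
time_s: 29.98
position: [0.5589, -0.271, 0.1559]
tool_rot: [[-0.051, 0.999, -0.01], [0.999, 0.051, 0.002], [0.003, -0.009, -1.0]]
ft_force: [0.1, 0.2, -0.3]
grip_width: 0.0146
gripper_force: 26.6
```

Call:
apply_moves:
  series:
    - [0,0,0,0,0,0,0]
    - [0,0,40,0,0,0,0]
    - [0,0,35,0,0,0,0]
    - [0,0,15,0,0,0,0]
    - [0,0,0,0,0,0,0]
    - [0,0,0,0,0,0,0]

```text
time_s: 30.72
position: [0.5592, -0.2697, 0.0696]
tool_rot: [[-0.052, 0.999, -0.005], [0.999, 0.052, -0.001], [-0.001, -0.005, -1.0]]
ft_force: [0.0, -0.3, 0.0]
grip_width: 0.0147
gripper_force: 26.6
```

Run:
```python
from g import *
goal(((.5605,-.269,.053),3,0))
```

```text
t 30.73 p [ 0.5592 -0.2697  0.0696] grip 0.0147 F [ 0.  -0.3  0. ]
-> [ 0.5605 -0.269   0.053 ] turn [-0.3  0.  -0. ] n 1 shift after [ 0.6  1.4 16.6]
```

Call:
apply_moves:
  series:
    - [0,1.4,8,0,0,0,0]
    - [0,0,8.5,0,0,0,0]
    - [0,0,0,0,0,0,0]
    - [0,0,0,0,0,0,0.23]
    - [0,0,0,0,0,0,0.23]
    - [0,0,0,0,0,0,0.23]
    - [0,0,0,0,0,0,0.23]
    - [0,0,-15,0,0,0,0.23]
    - [0,0,-30,0,0,0,0.23]
    - [0,0,-50,0,0,0,0.5]
    - [0,0,-20,0,0,0,0.5]
    - [0,0,0,0,0,0,0.5]

```text
time_s: 32.22
position: [0.5612, -0.2698, 0.1692]
tool_rot: [[-0.052, 0.999, -0.003], [0.999, 0.052, -0.003], [-0.002, -0.003, -1.0]]
ft_force: [0.6, -0.6, -0.6]
grip_width: 0.0421
gripper_force: 0.0
```

Call:
apply_moves:
  series:
    - [-20,30,-10,0,0,0,0.5]
    - [0,40,-10,0,0,0,0.5]
    - [0,40,0,0,0,0,0.5]
    - [0,0,0,0,0,0,0.5]

```text
time_s: 32.72
position: [0.6729, -0.2829, 0.1833]
tool_rot: [[-0.053, 0.999, -0.009], [0.999, 0.053, 0.002], [0.002, -0.009, -1.0]]
ft_force: [-0.7, -0.0, 0.6]
grip_width: 0.0432
gripper_force: 0.0
```

Run:
```python
from c import *; from m import *; from g import *
chk('p2'); d=img('side')
syr(d)
A=cloud(d); m=(A[...,2]>.105)&(A[...,2]<.14)&(abs(A[...,0]-.66)<.06)&(abs(A[...,1]+.25)<.04)
a=A[m]; print(len(a),cv2.minAreaRect(a[:,:2].astype(np.float32)))
goal(((.660,-.2530,.19),2,0),((.660,-.2530,.103),2,0))
```

```text
side 313 ((0.5472052097320557, -0.2721977233886719), (0.09605996310710907, 0.19014158844947815), 1.6551234722137451) [[0.4982, -0.3644], [0.594, -0.1826]]
top 160 ((0.5434378385543823, -0.2548648715019226), (0.08594710379838943, 0.21653522551059723), 1.796217918395996) [[0.5003, -0.3626], [0.5819, -0.1484]]
body 287 [0.3543 0.1739 0.0236] axis from y deg 45.4 ext [-0.034  0.016]
133 ((0.66079181432724, -0.251645028591156), (0.01374632678925991, 0.06107347458600998), 2.714007616043091)
t 32.88 p [ 0.6709 -0.2837  0.1853] grip 0.0426 F [0.3 0.4 0.7]
-> [ 0.66  -0.253  0.19 ] turn [-0.5 -0.1  1. ] n 1 shift after [31.1 -9.8 -4.7]
-> [ 0.66  -0.253  0.103] turn [0. 0. 0.] n 0 shift after [ 0.  0. 87.]
```

View pics/p2.png

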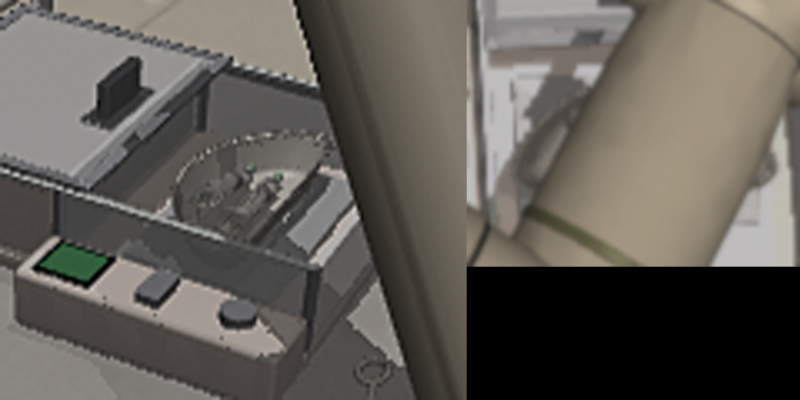

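Both syringes are in the dish, with green tips at crop (250,168) and (278,177), and the dish has not moved. The guard is still open, its grip at (0.660,-0.252). Now shut it.

Call:
apply_moves:
  series:
    - [0,0,0,-0.5,0,1,0.5]
    - [31,-10,0,0,0,0,0.5]
    - [0,0,0,0,0,0,0.5]
    - [0,0,35,0,0,0,0.5]
    - [0,0,32,0,0,0,0.5]
    - [0,0,14,0,0,0,0.5]
    - [0,0,0,0,0,0,0.5]

```text
time_s: 33.75
position: [0.6606, -0.2535, 0.1048]
tool_rot: [[-0.034, 0.999, 0.002], [0.999, 0.034, 0.001], [0.001, 0.002, -1.0]]
ft_force: [-0.1, 0.2, 0.3]
grip_width: 0.0426
gripper_force: 0.0
```

Call:
apply_moves:
  series:
    - [0,0,0,0,0,0,0]
    - [0,0,0,0,0,0,0]
    - [0,0,0,0,0,0,0]
    - [0,0,0,0,0,0,0]
    - [0,0,0,0,0,0,0]
    - [0,0,0,0,0,0,0]
  grip_force: 30

```text
time_s: 34.5
position: [0.6614, -0.2535, 0.1067]
tool_rot: [[-0.035, 0.999, 0.005], [0.999, 0.035, -0.001], [-0.001, 0.005, -1.0]]
ft_force: [0.7, -0.7, 5.8]
grip_width: 0.0113
gripper_force: 33.1
```

Pull 180 mm first, then creep to the stop.

Call:
apply_moves:
  series:
    - [0,-10,0,0,0,0,0]
    - [0,-20,0,0,0,0,0]
    - [0,-20,0,0,0,0,0]
    - [0,-20,0,0,0,0,0]
    - [0,-20,0,0,0,0,0]
    - [0,-20,0,0,0,0,0]
    - [0,-20,0,0,0,0,0]
    - [0,-20,0,0,0,0,0]
    - [0,-20,0,0,0,0,0]
    - [0,-12,0,0,0,0,0]
    - [0,0,0,0,0,0,0]
    - [0,0,0,0,0,0,0]

```text
time_s: 36.0
position: [0.4795, -0.2609, 0.1066]
tool_rot: [[-0.034, 0.999, 0.005], [0.999, 0.034, -0.004], [-0.004, 0.005, -1.0]]
ft_force: [-1.2, -3.5, 10.9]
grip_width: 0.0114
gripper_force: 33.8
```

Call:
apply_moves:
  series:
    - [0,-3,0,0,0,0,0]
    - [0,-3,0,0,0,0,0]
    - [0,0,0,0,0,0,0]
    - [0,0,0,0,0,0,0]

```text
time_s: 36.5
position: [0.4738, -0.2611, 0.1066]
tool_rot: [[-0.035, 0.999, 0.006], [0.999, 0.035, -0.004], [-0.004, 0.005, -1.0]]
ft_force: [-0.2, -3.4, 10.3]
grip_width: 0.011
gripper_force: 33.8
```

Still free (travel 188 mm). Continue gently to the stop.

Call:
apply_moves:
  series:
    - [0,-2,0,0,0,0,0]
    - [0,-2,0,0,0,0,0]
    - [0,0,0,0,0,0,0]
    - [0,0,0,0,0,0,0]

```text
time_s: 37.0
position: [0.4727, -0.2612, 0.1067]
tool_rot: [[-0.034, 0.999, 0.012], [0.999, 0.034, -0.005], [-0.005, 0.012, -1.0]]
ft_force: [15.5, -1.5, 3.0]
grip_width: 0.0115
gripper_force: 33.6
```

At the stop. Release, rise and check.

Call:
apply_moves:
  series:
    - [0,2,0,0,0,0,0]
    - [0,0,0,0,0,0,0.4]
    - [0,0,0,0,0,0,0.4]
    - [0,0,0,0,0,0,0.4]
    - [0,0,-30,0,0,0,0.4]
    - [0,0,-40,0,0,0,0.4]
    - [0,0,0,0,0,0,0]

```text
time_s: 37.88
position: [0.4716, -0.2603, 0.1771]
tool_rot: [[-0.034, 0.999, 0.006], [0.999, 0.034, -0.003], [-0.003, 0.006, -1.0]]
ft_force: [-0.1, -0.3, -0.7]
grip_width: 0.017
gripper_force: 0.0
```

Run:
```python
from c import *; from g import *
d=img('side')
A=cloud(d); m=(A[...,2]>.105)&(A[...,2]<.14)&(abs(A[...,0]-.47)<.06)&(abs(A[...,1]+.26)<.04)
a=A[m]; print(len(a),cv2.minAreaRect(a[:,:2].astype(np.float32)))
cv2.imwrite('pics/s12.png',cv2.resize(cv2.cvtColor(d['frame'][110:270,270:460],cv2.COLOR_RGB2BGR),None,fx=3.7,fy=3.7))
goal(((.529,-.0908,.15),2,0),((.529,-.0908,.066),2,0))
```

```text
131 ((0.47123223543167114, -0.2604258358478546), (0.01239169854670763, 0.06310071796178818), 2.4655654430389404)
t 37.92 p [ 0.4709 -0.2597  0.1753] grip 0.0092 F [ 0.6  0.1 -0.1]
-> [ 0.529  -0.0908  0.15  ] turn [ 0.2  0.  -0. ] n 1 shift after [166.8  64.   25.3]
-> [ 0.529  -0.0908  0.066 ] turn [0. 0. 0.] n 0 shift after [ 0.  0. 84.]
```

View pics/s12.png

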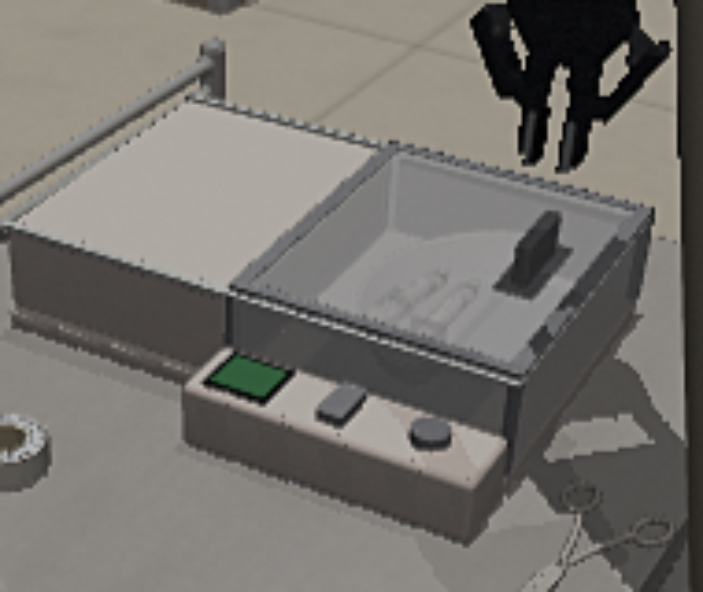

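The guard is flush at the chamber front (grip moved 190 mm, crop 535,250), with both syringes visible in the dish beneath. Press record, at crop (340,403).

Call:
apply_moves:
  series:
    - [41.7,16,0,0.2,0,0,0]
    - [41.7,16,0,0,0,0,0]
    - [41.7,16,0,0,0,0,0]
    - [41.7,16,0,0,0,0,0]
    - [0,0,0,0,0,0,0]
    - [0,0,40,0,0,0,0]
    - [0,0,45,0,0,0,0]
    - [0,0,20,0,0,0,0]
    - [0,0,0,0,0,0,0]
    - [0,0,0,0,0,0,0]

```text
time_s: 39.17
position: [0.529, -0.0912, 0.0702]
tool_rot: [[-0.034, 0.999, -0.001], [0.999, 0.034, 0.0], [0.0, -0.001, -1.0]]
ft_force: [0.5, 0.9, -0.6]
grip_width: 0.0
gripper_force: 0.0
```

Call:
apply_moves:
  series:
    - [0,0,8,0,0,0,0]
    - [0,0,4,0,0,0,0]
    - [0,0,3,0,0,0,0]
    - [0,0,2,0,0,0,0]
    - [0,0,0,0,0,0,0]
    - [0,0,0,0,0,0,0]

```text
time_s: 39.92
position: [0.5289, -0.0908, 0.054]
tool_rot: [[-0.035, 0.999, -0.0], [0.999, 0.035, -0.0], [-0.0, -0.0, -1.0]]
ft_force: [-3.2, 0.7, 13.3]
grip_width: -0.0
gripper_force: 6.9
```

Fully down (z 0.054, 13 N). Back off and verify.

Call:
apply_moves:
  series:
    - [0,0,-20,0,0,0,0]
    - [0,0,-50,0,0,0,0]
    - [0,0,-40,0,0,0,0]
    - [40,-20,0,0,0,0,0]
    - [40,-20,0,0,0,0,0]
    - [0,0,0,0,0,0,0]
    - [0,0,0,0,0,0,0]
    - [0,0,0,0,0,0,0]

```text
time_s: 40.92
position: [0.4868, -0.0129, 0.1626]
tool_rot: [[-0.033, 0.999, -0.001], [0.999, 0.033, 0.0], [0.0, -0.001, -1.0]]
ft_force: [0.5, 0.7, 0.8]
grip_width: -0.0003
gripper_force: 0.0
```

Run:
```python
from g import *
d=img('side')
A=cloud(d); m=(A[...,2]>.105)&(A[...,2]<.14)&(abs(A[...,0]-.47)<.06)&(abs(A[...,1]+.26)<.04)
a=A[m]; print(len(a),cv2.minAreaRect(a[:,:2].astype(np.float32))); goal()
print(env.close_job())
```

```text
131 ((0.4710511565208435, -0.259055495262146), (0.011717184446752071, 0.058707065880298615), 2.3825995922088623)
t 40.98 p [ 0.4867 -0.0129  0.1626] grip 0.0002 F [-0.5  0.6 -0.2]
the job is handed in; nothing more can be done
None
```

The job is handed in after about 41 s of robot time with every step carried out: dish tared empty on the pan, both syringes on the table laid in it, guard shut, record pressed; no verdict came back.

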